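Fit a sensor board in the card rack and lever it home

ROBOT

A 6-joint arm with a two-finger parallel gripper is mounted at the origin on a cart in front of the work surface, level with it; the furniture and walls round the work are solid. World frame = base frame: x ahead of the robot, y to its left, z up, the work surface at z = 0. Lengths are in m, angles in degrees, forces in N, time in s.
With the tool pointing down it reaches from about 0.35 to 0.775 m from the base axis. Payload 5.5 kg.
Tool frame: the origin (TCP) lies at the very end of the fingers, on their centre line; the grasp point (between the pads) lies 19 mm behind it; y points along the fingers, x is the direction in which the jaws open and shut, and the axes are right-handed (so a half turn about y gives the same grasp; the last joint's range is limited). The gripper opens to 85 mm and grips with 20 to 120 N. Pads are 22 mm wide; open, the fingers measure 114 mm over their backs; the gripper's body (76 mm by 85 mm) begins 54 mm behind the grasp point. The pads swing forward as they close: fully open they stand 13 mm farther back than shut.
Start: joints at [62.475, 17.945, 2.641, 74.691, 0, 82.002], TCP at [0.192, 0.542, 0.231] pointing down, gripper open.
Joint ranges: [-158.12, 158.12], [-49.38, 96.58], [-58.88, 72.47], [-126.05, 133.96], [-84.25, 85.87], [-180, 180]. Speed limits (degrees/s): [147.25, 147.25, 180, 180, 180, 180].

INTERFACE

Orientations are given as [roll, pitch, yaw] about the fixed x, y, z axes, in that order (R = Rz(yaw) Ry(pitch) Rx(roll)).
In Python, from station import ctrl, grab_frame, ticket gives the robot as it stands.
- The arm moves only by the tool drive_tool, never from a script. Its argument "steps" is a list of rows, each an object of numbers: "dx", "dy", "dz": the shift along the tool's x, y, z in m; "wx", "wy", "wz": the turn, a rotation vector about the tool's x, y, z in degrees. A call has 1 to 12 rows; each row shifts and turns the commanded pose from where the row before left it, along the tool's axes as they then stand; what a row does not reach is not made up. A row lasts 1/12 s, in which the tool goes at most 41.7 mm and 7.16 degrees, less where a joint would pass 70% of its speed; a pose out of reach is approached as far as the arm can. A call is refused whole if a number of a shift passes 0.0417 or a number of a turn 7.16, either way. A call with a gripper value outside its range is refused whole. "claw" is the closure, from -1 (fully open) to 1 (shut), set as the call begins (left out, the last holds). The fingers move at their own pace and stop on an object; "grip_force" is the grip in N (left out, the last holds). Time passes only in rows, so rows that do not move let the fingers close. It gives the time, the measured TCP pose, the force and the opening at its end, in the units of the state.
- ctrl.sense(): the state, without advancing time (a new reading comes with each control period).
- grab_frame(name): name is "side" or "top"; returns a dict with "pixels" (480x640x3 uint8, red, green, blue), "vfov" (degrees; the focal length in pixels is half the picture's height over the tangent of half this angle, whatever the lens; pixels are square), "cx", "cy" (the principal point, pixels), "camera_from_world" (4x4, takes a point from world to camera coordinates). Camera axes: x right, y down, z forward; pixel columns grow to the right and rows downward; lengths in m; the calibration is good to about 2 mm. A picture is of the moment at which its call begins. There is no depth.
- ticket.job_done(): hands the job in, once; it reports no verdict.
The state is a dict: "t": time; "q": joint angles; "dq": joint speeds; "joint_efforts": joint torques, N m; "tool_pos": TCP position; "ee_rot": TCP orientation; "contact_force": force on the tool from outside, world axes, zero at the start; "ft_torque": the same for the moment, N m; "opening": finger opening in m.
Only numpy, scipy, OpenCV 4.12 (cv2) and the standard library are available. Lean on these libraries where they do the work, as an engineer would, in place of code of your own. Each camera call takes 0.05 s, during which the arm holds its last target.

TASK

The carton counter's card rack is open on the packing table for a board swap. Lift the spare sensor board by its pull tab out of its stand and slide it down the rack's two card guides until it rests on the connectors; do not force it any further by hand. Then swing both ejector levers inward, gently and one after the other, until they stop and the board is fully home and level, and leave it there.

Things in the scene. Friction and masses are not known exactly. Their poses are not given: they have to be found in the camera images.
- board_grip (a point): Grasp centre of the grey pull tab in the middle of the spare sensor board's upper edge; the board starts upright in the stand. The tab is 44 mm wide (board's y), 12 mm thick (board's x: grasp across this) and reaches from 76 to 112 mm above the board's lower edge; this point is 97 mm above the lower edge.
- sensor_board: The board: dark-green circuit card, 144 mm wide (y axis), 4 mm thick (x axis), 80 mm high (z axis, up) without the tab, 0.14 to 0.24 kg, fits either way round. Origin at the middle of its lower edge.
- board_corner_a (a point): Point on the board's straight upper edge, 67 mm to its +y side, 80 mm above its lower edge, where a lever's toe presses. Fully home it is 105 mm above the rack's underside.
- board_corner_b (a point): The like point 67 mm to the board's -y side.
- stand: Fixed grey stand, 70 x 176 x 50 mm, with an upright slot at each end that holds the board's side edges loosely. Origin at the centre of its underside; the board stands along its y axis, lower edge 8 mm up; once lifted 45 mm it is free.
- rack: Fixed aluminium card rack, base 100 x 208 mm, origin at the centre of its underside, z up. The board goes in upright, centred, its width along the rack's y axis. The guides hold only its side edges; the middle is open. Pushing the board with over 25 N before the levers are swung damages it, as does pushing the rack or a lever with over 25 N.
- guide_left (a point): Middle of the mouth of the grey card guide at the rack's +y end, 94 mm up, 74.5 mm from the rack's middle (the groove's floor). Vertical groove 6.4 mm wide (rack's x), 10.5 mm deep, from 32 to 88 mm up; from there to 94 mm its cheeks and floor flare outward by 5 mm. The board has 2.5 mm play at each end.
- guide_right (a point): The mirror-image guide mouth at the rack's -y end.
- connectors (a point): Point midway between the two black connectors that the board's lower edge comes down on, 30 mm up the rack; they lie 57 mm to either side. Their tops start 28 to 30 mm up, each differently (not measured: feel for it). Each goes down to 25 mm (board home) under about 13 N and stays where it was pushed.
- lever_left (a joint): Ejector lever at the rack's +y end, rad. 0: handle leans 32 deg outward (open); grows as it swings inward about its hinge, along the rack's x axis; 0.56 upright; about 1.34 leaning 45 deg inward, stopped by the board being home. Stays where left. Over the last 0.25 rad its toe presses the board down: 5 to 10 N across the handle near its tip; at the stop the force climbs steeply.
- lever_right (a joint): The mirror-image lever at the rack's -y end: 0 open outward, growing as it swings inward, same values.
- lever_left_tip (a point): End of the left lever's handle, 70 mm from its hinge point. The handle is a grey bar, 14 mm wide along the rack's x axis, 6 mm thick.
- lever_right_tip (a point): End of the right lever's handle, likewise.
- lever_left_hinge (a point): Hinge point of the left lever: 86 mm to the +y side of the rack's middle, 108 mm up; the bracket reaches 8 mm above it. The lever's toe is 20 mm long.
- lever_right_hinge (a point): Hinge point of the right lever: 86 mm to the -y side, 108 mm up.

How it is judged (in metres and radians):
On the way, in this order (a step that is already met when the one before it is completed fails the run):
1. the board stands in both guides, resting on or just over the connectors, not pressed in, with both levers still open (x of board_grip in the frame of rack between -0.004 and 0.004 m and y of board_grip in the frame of rack between -0.005 and 0.005 m and z of board_grip in the frame of rack between 0.1238 and 0.13 m and angle between board_grip's own z axis and vertical below 0.08 rad and value of joint each of lever_left, lever_right below 0.5 rad), for 0.2 s.
2. one lever has been swung fully in (value of joint any of lever_left, lever_right above 1.25 rad), for 0.1 s.
At the end, for the whole second after the job is handed in: The board stands in the rack's guides (within 4 mm across and 5 mm along of the rack's middle), both ends of its upper edge within 1.4 mm (not over 3 mm below) of the home height (105 mm up the rack), both levers swung in past 1.25 rad, the board at rest and let go (x of board_grip in the frame of rack between -0.004 and 0.004 m and y of board_grip in the frame of rack between -0.005 and 0.005 m and z of board_corner_a in the frame of rack between 0.102 and 0.1064 m and z of board_corner_b in the frame of rack between 0.102 and 0.1064 m and value of joint each of lever_left, lever_right above 1.25 rad and linear speed of sensor_board below 0.02 m/s); the robot touches nothing.
It fails at once if the board is pushed against the rack by hand with more than 25 N while both levers are still open (contact force between sensor_board and rack above 25 N and value of joint each of lever_left, lever_right below 0.5 rad).
It fails at once if the gripper pushes the rack or a lever with more than 25 N (contact force between any of the arm, the fingers and rack above 25 N).
It also fails if it takes over 72 s, if anything falls off the work surface, if the arm or the gripper's body presses on something with over 40 N, if the wrist force passes 120 N, or if a joint passes its speed limit or range.

## Working session

There is one attempt and no reset: what is moved stays moved. The work goes in short steps, Python scripts to look and compute and a tool call to move; the robot and the scene stay as the last step left them, time stands still between calls to the robot, and variables do not carry over. Pictures are saved under pics/ and viewed, and the job is handed in when it is done.

Besides the shell and the picture viewer there is one more tool, called after ">>>" as a command line: name --argument value ..., lists and objects as JSON in quotes. drive_tool: Moves the arm, as the interface text tells. Its arguments: {"type":"object","properties":{"steps":{"type":"array","items":{"type":"object","properties":{"dx":{"type":"number"},"dy":{"type":"number"},"dz":{"type":"number"},"wx":{"type":"number"},"wy":{"type":"number"},"wz":{"type":"number"}}}},"claw":{"type":"number"},"grip_force":{"type":"number"}},"required":["steps"]}

```bash
ls; mkdir -p pics
python3 - <<'E'
from station import ctrl, grab_frame
import cv2, numpy as np
s=ctrl.sense(); print(s)
for n in ("side","top"):
    f=grab_frame(n); cv2.imwrite(f"pics/{n}0.png",f["pixels"][:,:,::-1]); 
    np.savez(f"{n}0.npz",**f)
    print(n,f["vfov"],f["cx"],f["cy"]); print(np.round(f["camera_from_world"],4))
E
```

```text
pics
{'t': 0.0, 'q': array([ 6.24754396e+01,  1.79922873e+01,  2.57910835e+00,  7.46897916e+01,
       -6.69370073e-04,  8.20018616e+01]), 'dq': array([ 0.03702122, -0.05795205, -0.12429934,  0.00944475, -0.19970769,
        0.01408309]), 'joint_efforts': array([-1.11975492e-03, -4.80628932e+01,  2.98533565e+01,  1.94628682e-02,
       -1.93314982e-04,  2.47652480e-05]), 'tool_pos': array([0.19197073, 0.54149103, 0.23040935]), 'ee_rot': array([-89.98633542,   0.10206208,  70.47359075]), 'contact_force': array([ 0.46930553, -0.07437378, -0.52819465]), 'ft_torque': array([ 0.01865673, -0.0312528 ,  0.02642525]), 'opening': 0.08524210830022608}
side 45.180416198294196 316.3741112671461 235.9283453096931
[[ 0.9929 -0.1188  0.0027 -0.4779]
 [-0.0407 -0.3614 -0.9315  0.2039]
 [ 0.1117  0.9248 -0.3637  0.8295]
 [ 0.      0.      0.      1.    ]]
top 57.436781403005334 318.65571190470996 240.96457260978443
[[-0.0123 -0.9999  0.0094  0.1791]
 [-0.9911  0.0109 -0.1325  0.5248]
 [ 0.1324 -0.011  -0.9911  0.9044]
 [ 0.      0.      0.      1.    ]]
```

View pics/side0.png

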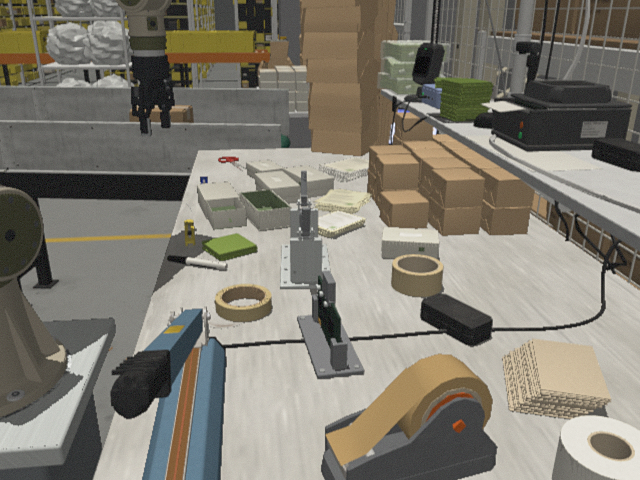

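View pics/top0.png

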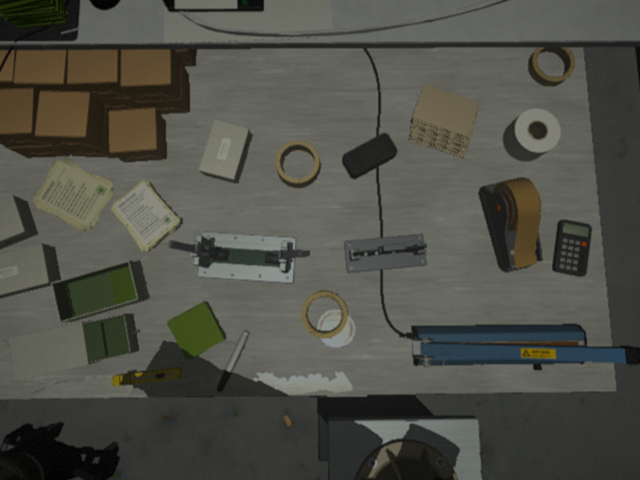

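The top view shows the rack at about (247,256) with its levers leaning out left and right, and the stand with the board at about (386,252). The side view shows the stand at about (330,330) and the rack at (303,245). I'll zoom in on both.

Run:
```python
import cv2, numpy as np
f=np.load("top0.npz"); im=f["pixels"][:,:,::-1]
c=im[215:300,160:320]; cv2.imwrite("pics/c1.png",cv2.resize(c,None,fx=5,fy=5,interpolation=cv2.INTER_CUBIC))
c=im[220:285,335:435]; cv2.imwrite("pics/c2.png",cv2.resize(c,None,fx=8,fy=8,interpolation=cv2.INTER_CUBIC))
f=np.load("side0.npz"); im=f["pixels"][:,:,::-1]
c=im[160:390,250:390]; cv2.imwrite("pics/c3.png",cv2.resize(c,None,fx=2.6,fy=2.6,interpolation=cv2.INTER_CUBIC))
```

```text
(no output)
```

View pics/c1.png

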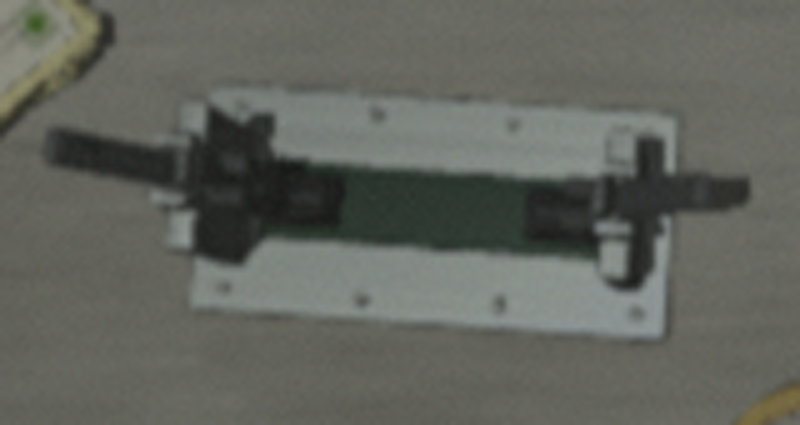

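View pics/c2.png

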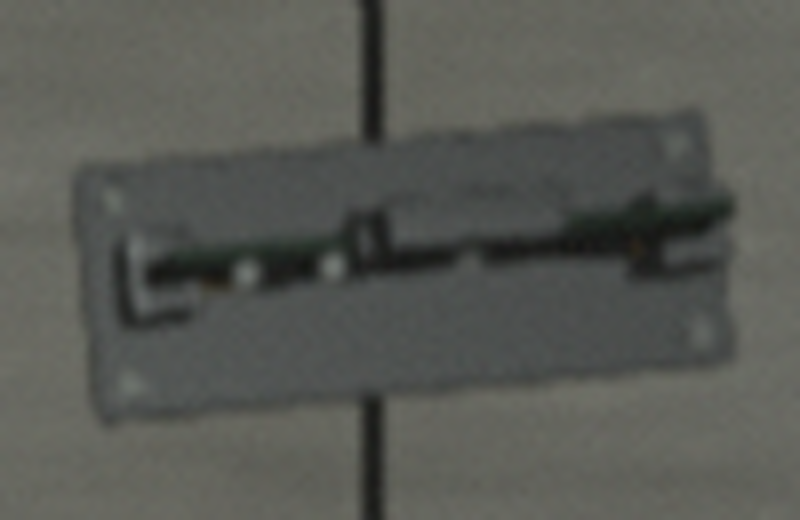

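View pics/c3.png

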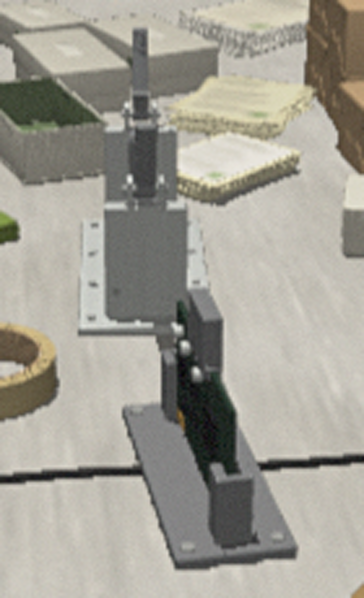

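```bash
cat > h.py <<'E'
import numpy as np, cv2
def cam(f):
    F=240/np.tan(np.radians(float(f["vfov"]))/2); T=np.array(f["camera_from_world"])
    return F,float(f["cx"]),float(f["cy"]),T[:3,:3],T[:3,3]
def ray(f,uv):
    F,cx,cy,R,t=cam(f); uv=np.atleast_2d(uv).astype(float)
    d=np.c_[(uv[:,0]-cx)/F,(uv[:,1]-cy)/F,np.ones(len(uv))]@R
    return -R.T@t,d
def plane(f,uv,z):
    c,d=ray(f,uv); return c+d*((z-c[2])/d[:,2])[:,None]
def proj(f,P):
    F,cx,cy,R,t=cam(f); p=np.atleast_2d(P)@R.T+t
    return np.c_[p[:,0]/p[:,2]*F+cx,p[:,1]/p[:,2]*F+cy]
def tri(fa,ua,fb,ub):
    ca,da=ray(fa,ua);cb,db=ray(fb,ub);da=da[0]/np.linalg.norm(da[0]);db=db[0]/np.linalg.norm(db[0])
    A=np.c_[da,-db];s=np.linalg.lstsq(A,cb-ca,rcond=None)[0]
    a=ca+s[0]*da;b=cb+s[1]*db;return (a+b)/2,np.linalg.norm(a-b)
def crop2px(p,off,s): return (np.asarray(p,float)+.5)/s-.5+np.asarray(off)
E
python3 - <<'E'
from h import *
f=np.load("top0.npz"); im=f["pixels"][:,:,::-1]
g=cv2.cvtColor(im,cv2.COLOR_BGR2GRAY)
print(im[225:228,215:220].mean((0,1)),im[290:300,240:250].mean((0,1)),im[262,390],im[275,395], im[264:268,240:260].mean((0,1)))
# rack plate brightness
for nm,(x0,y0,x1,y1),lo,hi in (("rack",(185,228,305,290),135,256),):
    m=np.zeros_like(g); m[y0:y1,x0:x1]=((g[y0:y1,x0:x1]>=lo)&(g[y0:y1,x0:x1]<hi))*255
    print(np.percentile(g[y0:y1,x0:x1],[5,25,50,75,95]))
E
```

```text
[ 97.46666667 105.4        103.6       ] [89.   97.54 96.78] [80 80 77] [92 99 99] [109.675  115.5375 108.1375]
[ 38.  77. 101. 127. 140.]
```

Run:
```python
from h import *
f=np.load("top0.npz"); im=f["pixels"][:,:,::-1]
S=6
def fit(x0,y0,x1,y1,test,name):
    c=cv2.resize(im[y0:y1,x0:x1],None,fx=S,fy=S,interpolation=cv2.INTER_CUBIC); c=cv2.GaussianBlur(c,(0,0),4)
    m=test(c).astype(np.uint8)*255
    m=cv2.morphologyEx(m,cv2.MORPH_OPEN,np.ones((23,23)))
    cs,_=cv2.findContours(m,cv2.RETR_EXTERNAL,cv2.CHAIN_APPROX_NONE)
    cs=[max(cs,key=cv2.contourArea)] if name=="stand" else [k for k in cs if cv2.contourArea(k)>2000]
    h=cv2.convexHull(np.vstack(cs)); q=cv2.approxPolyN(h,4)[0] if hasattr(cv2,"approxPolyN") else None
    r=cv2.minAreaRect(h); print(name,r,q.tolist())
    v=c.copy(); cv2.drawContours(v,[h],-1,(0,0,255),1); cv2.drawContours(v,[np.int32(q)],-1,(0,255,0),1); cv2.imwrite(f"pics/fit_{name}.png",cv2.resize(v,(790,int(790*v.shape[0]/v.shape[1]))))
    return crop2px(q,(x0,y0),S)
qr=fit(185,225,305,290,lambda c:cv2.cvtColor(c,cv2.COLOR_BGR2GRAY)>117,"rack")
qs=fit(338,228,434,276,lambda c:cv2.cvtColor(c,cv2.COLOR_BGR2GRAY)<90,"stand")
for q,z in ((qr,0),(qr,.006),(qs,0),(qs,.006)):
    P=plane(f,q,z); print(z,np.round(P,4).tolist(),"c",P.mean(0).round(4),"sides",np.linalg.norm(P-np.roll(P,-1,0),axis=1).round(4))
```

```text
rack ((377.8211669921875, 193.99545288085938), (489.13677978515625, 268.3804016113281), 3.8424525260925293) [[115, 311], [186, 53], [611, 72], [613, 344]]
stand ((284.0, 143.5), (287.0, 498.0), 90.0) [[539, 41], [524, 227], [59, 338], [15, -40]]
0 [[0.4557, 0.4254, 0.0], [0.5508, 0.4013, 0.0], [0.542, 0.2441, 0.0], [0.4416, 0.2437, 0.0]] c [0.4975 0.3286 0.    ] sides [0.0981 0.1574 0.1004 0.1823]
0.006 [[0.4554, 0.4239, 0.006], [0.5499, 0.4, 0.006], [0.5411, 0.2438, 0.006], [0.4413, 0.2433, 0.006]] c [0.4969 0.3277 0.006 ] sides [0.0974 0.1565 0.0998 0.1812]
0 [[0.5434, -0.0702, 0.0], [0.4743, -0.0615, 0.0], [0.4356, 0.1107, 0.0], [0.5761, 0.1242, 0.0]] c [0.5073 0.0258 0.    ] sides [0.0697 0.1765 0.1411 0.1971]
0.006 [[0.5425, -0.0686, 0.006], [0.4738, -0.06, 0.006], [0.4354, 0.1111, 0.006], [0.575, 0.1245, 0.006]] c [0.5067 0.0268 0.006 ] sides [0.0693 0.1754 0.1402 0.1958]
```

Run:
```python
from h import *
f=np.load("top0.npz"); s=np.load("side0.npz")
R=crop2px([(208,87),(677,117),(664,340),(190,308)],(160,215),5)
St=crop2px([(78,166),(705,108),(736,360),(104,422)],(335,220),8)
for n,q,z in (("r",R,0.003),("r",R,.008),("s",St,0.003),("s",St,.008)):
    P=plane(f,q,z); l=(P[0]+P[3])/2-(P[1]+P[2])/2; k=(P[0]+P[1])/2-(P[2]+P[3])/2
    print(n,z,P[:,:2].round(4).tolist(),"c",P.mean(0).round(4),"sides",np.linalg.norm(P-np.roll(P,-1,0),axis=1).round(4),"yawY",np.degrees(np.arctan2(-l[0],l[1])).round(2),"yawX",np.degrees(np.arctan2(k[1],k[0])).round(2))
t=plane(f,crop2px([(45,148),(748,190)],(160,215),5),.167); print("tips",t.round(4),t.mean(0).round(4),np.linalg.norm(t[0]-t[1]),np.degrees(np.arctan2(-(t[0]-t[1])[0],(t[0]-t[1])[1])))
# side corners
q=crop2px([(80,332),(186,322),(84,218),(198,218)],(250,160),2.6)
print("side rack corners",plane(s,q,0.004).round(4).tolist())
q=crop2px([(175,568),(297,556),(122,408),(205,400)],(250,160),2.6)
print("side stand corners",plane(s,q,0.0).round(4).tolist())
# tab in top and side
print("tab top z=.12",plane(f,crop2px([(368,215)],(335,220),8),.12).round(4))
q=crop2px([(190,290),(212,293),(222,378)],(250,160),2.6); print(q)
```

```text
r 0.003 [[0.5539, 0.4325], [0.5382, 0.225], [0.4398, 0.2311], [0.4562, 0.4381]] c [0.497  0.3317 0.003 ] sides [0.2081 0.0985 0.2076 0.0978] yawY -4.43 yawX -3.44
r 0.008 [[0.5531, 0.4312], [0.5375, 0.2247], [0.4396, 0.2309], [0.4559, 0.4368]] c [0.4965 0.3309 0.008 ] sides [0.2071 0.098  0.2065 0.0973] yawY -4.43 yawX -3.44
s 0.003 [[0.5318, 0.1158], [0.5461, -0.059], [0.4759, -0.0645], [0.4609, 0.1101]] c [0.5037 0.0256 0.003 ] sides [0.1754 0.0705 0.1752 0.0712] yawY 4.81 yawX 4.53
s 0.008 [[0.5311, 0.1161], [0.5454, -0.0577], [0.4755, -0.0632], [0.4606, 0.1104]] c [0.5031 0.0264 0.008 ] sides [0.1744 0.0701 0.1743 0.0708] yawY 4.81 yawX 4.53
tips [[0.5061 0.4489 0.167 ]
 [0.4878 0.192  0.167 ]] [0.4969 0.3205 0.167 ] 0.25755216327235597 -4.083363746903193
side rack corners [[0.4408, 0.2343, 0.004], [0.5197, 0.2419, 0.004], [0.4578, 0.4549, 0.004], [0.556, 0.4438, 0.004]]
side stand corners [[0.4755, -0.0561, 0.0], [0.5449, -0.0527, 0.0], [0.462, 0.1261, 0.0], [0.5184, 0.1306, 0.0]]
tab top z=.12 [[0.5033 0.0537 0.12  ]]
[[322.76923077 271.23076923]
 [331.23076923 272.38461538]
 [335.07692308 305.07692308]]
```

Run:
```python
from h import *
f=np.load("top0.npz"); s=np.load("side0.npz")
print("tab top",plane(f,crop2px([(478,217)],(335,220),8),.12).round(4))
def frame(x,y,yaw):
    a=np.radians(yaw); return lambda P:np.c_[np.array(P)[:,0]*np.cos(a)-np.array(P)[:,1]*np.sin(a)+x,np.array(P)[:,0]*np.sin(a)+np.array(P)[:,1]*np.cos(a)+y,np.array(P)[:,2]]
rk=frame(.497,.331,-4.2); st=frame(.5037,.026,4.7)
b=lambda X,Y,z:[(X,Y,z),(X,-Y,z),(-X,-Y,z),(-X,Y,z)]
polys=[rk(b(.05,.104,0)),st(b(.035,.088,0)),st(b(.006,.022,.12)),st(b(.002,.072,.088)),
 rk([(.007,.123,.167),(.007,.086,.108),(-.007,.086,.108),(-.007,.123,.167)]),
 rk([(.007,-.123,.167),(.007,-.086,.108),(-.007,-.086,.108),(-.007,-.123,.167)]),rk(b(.0082,.0795,.094))]
for n,q,(x0,y0,x1,y1),sc,o in (("top",f,(160,215,320,300),5,"o1"),("top",f,(335,220,435,285),8,"o2"),("side",s,(250,150,390,390),2.5,"o3")):
    im=q["pixels"][y0:y1,x0:x1,::-1]; im=cv2.resize(im,None,fx=sc,fy=sc,interpolation=cv2.INTER_CUBIC); im=cv2.convertScaleAbs(im,alpha=1.5 if n=="top" else 1)
    for P in polys:
        u=(proj(q,P)-[x0,y0]+.5)*sc-.5; cv2.polylines(im,[np.int32(u)],True,(0,0,255),1)
    cv2.imwrite(f"pics/{o}.png",im)
```

```text
tab top [[0.5025 0.027  0.12  ]]
```

View pics/o1.png

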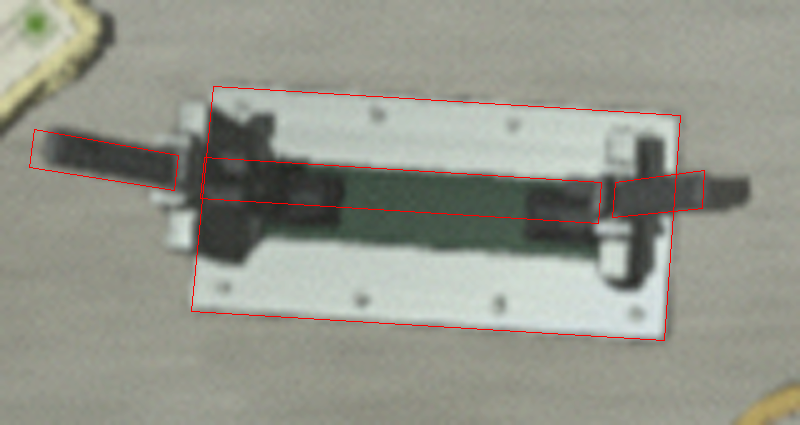

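View pics/o2.png

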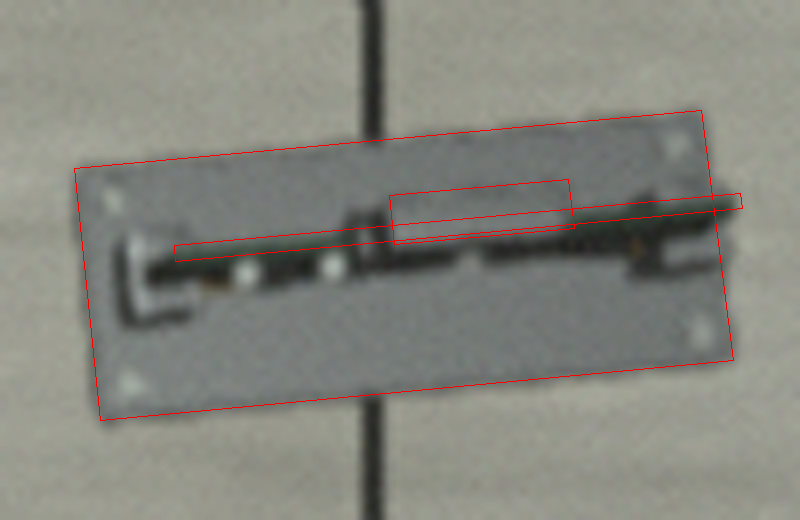

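View pics/o3.png

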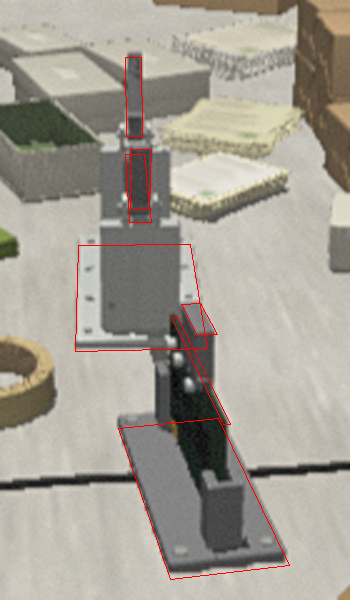

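Run:
```python
from h import *
f=np.load("top0.npz"); s=np.load("side0.npz")
a=cv2.resize(s["pixels"][165:300,270:340,::-1],None,fx=4.4,fy=4.4,interpolation=cv2.INTER_CUBIC)
b=cv2.resize(cv2.convertScaleAbs(f["pixels"][235:278,272:318,::-1],alpha=1.8),None,fx=10,fy=10,interpolation=cv2.INTER_CUBIC)
h=max(a.shape[0],b.shape[0]); o=np.zeros((h,a.shape[1]+b.shape[1],3),np.uint8); o[:a.shape[0],:a.shape[1]]=a;o[:b.shape[0],a.shape[1]:]=b
print(o.shape); cv2.imwrite("pics/z1.png",o)
```

```text
(594, 768, 3)
```

View pics/z1.png

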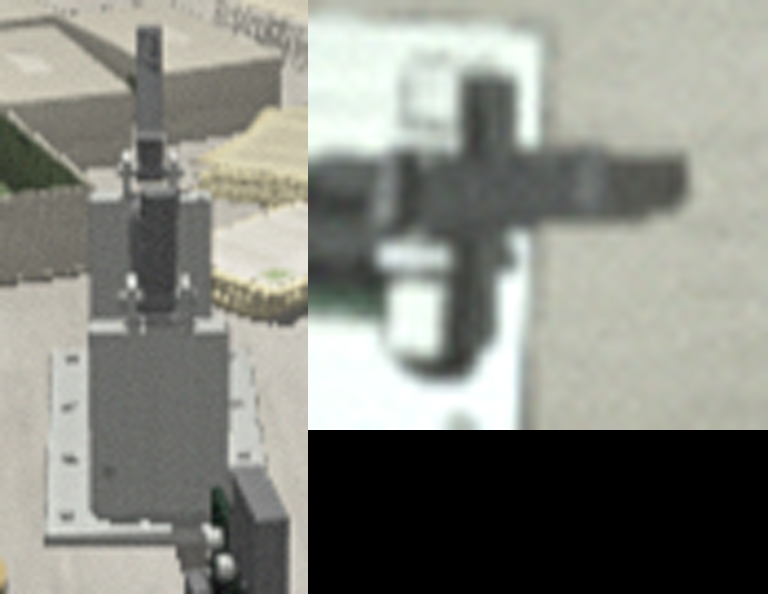

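Run:
```python
from h import *
f=np.load("top0.npz"); s=np.load("side0.npz")
print("right tip",tri(f,(300.2,253.3),s,(305.7,208.9)))
print("left tip",tri(f,crop2px((45,148),(160,215),5),s,(270+149/4.4,165+27/4.4)))
# hinge line near: between white pins (130,285),(183,287) side
rk=lambda p,x=.497,y=.331,a=np.radians(-4.2):np.array([x+p[0]*np.cos(a)-p[1]*np.sin(a),y+p[0]*np.sin(a)+p[1]*np.cos(a),p[2]])
for p in ((0,-.123,.167),(0,-.086,.108),(0,.086,.108),(0,.123,.167),(0,-.1,.167-.02)):
    u=proj(s,rk(p))[0]; print(p,rk(p).round(4),"side z1 px",((u-[270,165])*4.4).round(0), "top px",proj(f,rk(p))[0].round(1))
print("tab bottoms etc: ", plane(s,[(331.2,272.4)],.12))
# tab top corners in side (c3): near-right (222,318)?
```

```text
right tip (array([0.48673931, 0.20845547, 0.16782689]), np.float64(0.00031909111394628033))
left tip (array([0.50639037, 0.44711333, 0.17233335]), np.float64(0.0019401554653855244))
(0, -0.123, 0.167) [0.488  0.2083 0.167 ] side z1 px [160. 195.] top px [300.3 252.6]
(0, -0.086, 0.108) [0.4907 0.2452 0.108 ] side z1 px [158. 300.] top px [282.4 254.6]
(0, 0.086, 0.108) [0.5033 0.4168 0.108 ] side z1 px [148. 172.] top px [194.9 249.2]
(0, 0.123, 0.167) [0.506  0.4537 0.167 ] side z1 px [145.  34.] top px [166.  244.3]
(0, -0.1, 0.14700000000000002) [0.4897 0.2313 0.147 ] side z1 px [158. 223.] top px [288.4 253. ]
tab bottoms etc:  [[0.5090227  0.04318837 0.12      ]]
```

Rack pose is about (0.497, 0.330) with yaw −4.2°, and the stand about (0.503, 0.0265) with yaw 4.7°. The overlays and lever-tip triangulation agree to a few mm. I'll turn the tool first, then go over to the stand.

>>> drive_tool --steps '[{"wy": 6.58}, {"wy": 6.58}, {"wy": 6.58}, {"wy": 6.58}, {"wy": 6.58}, {"wy": 6.58}, {"wy": 6.58}, {"wy": 6.58}, {"wy": 6.58}, {"wy": 6.58}]' --claw -1

```text
invalid input at $.steps[0]: expected keys dx, dy, dz, wx, wy, wz
```

>>> drive_tool --steps '[{"dx": 0.0112, "dz": -0.0225}, {"dx": 0.0112, "dz": -0.0225}, {"dx": 0.0112, "dz": -0.0225}, {"dx": 0.0112, "dz": -0.0225}, {"dx": 0.0112, "dz": -0.0225}, {"dx": 0.0112, "dz": -0.0225}, {"dx": 0.0112, "dz": -0.0225}, {"dx": 0.0112, "dz": -0.0225}, {"dx": 0.0112, "dz": -0.0225}, {"dx": 0.0112, "dz": -0.0225}, {"dx": 0.0112, "dz": -0.0225}, {"dx": 0.0112, "dz": -0.0225}]'

```text
invalid input at $.steps[0]: expected keys dx, dy, dz, wx, wy, wz
```

>>> drive_tool --steps '[{"dx": 0.0112, "dz": -0.0225}, {"dx": 0.0112, "dz": -0.0225}, {"dx": 0.0112, "dz": -0.0225}, {"dx": 0.0112, "dz": -0.0225}, {"dx": 0.0112, "dz": -0.0225}, {"dx": 0.0112, "dz": -0.0225}, {"dx": 0.0112, "dz": -0.0225}, {"dx": 0.0112, "dz": -0.0225}, {"dx": 0.0112, "dz": -0.0225}, {"dx": 0.0112, "dz": -0.0225}, {}, {}]'

```text
invalid input at $.steps[0]: expected keys dx, dy, dz, wx, wy, wz
```

>>> drive_tool --steps '[{"dx": 0, "dy": 0, "dz": 0, "wx": 0, "wy": 6.58, "wz": 0}, {"dx": 0, "dy": 0, "dz": 0, "wx": 0, "wy": 6.58, "wz": 0}, {"dx": 0, "dy": 0, "dz": 0, "wx": 0, "wy": 6.58, "wz": 0}, {"dx": 0, "dy": 0, "dz": 0, "wx": 0, "wy": 6.58, "wz": 0}, {"dx": 0, "dy": 0, "dz": 0, "wx": 0, "wy": 6.58, "wz": 0}, {"dx": 0, "dy": 0, "dz": 0, "wx": 0, "wy": 6.58, "wz": 0}, {"dx": 0, "dy": 0, "dz": 0, "wx": 0, "wy": 6.58, "wz": 0}, {"dx": 0, "dy": 0, "dz": 0, "wx": 0, "wy": 6.58, "wz": 0}, {"dx": 0, "dy": 0, "dz": 0, "wx": 0, "wy": 6.58, "wz": 0}, {"dx": 0, "dy": 0, "dz": 0, "wx": 0, "wy": 6.58, "wz": 0}]' --claw -1

```text
t: 0.93
tool_pos: [0.192, 0.5416, 0.2307]
ee_rot: [-90.1, 0.0, 4.4]
contact_force: [0.9, 0.0, -0.1]
opening: 0.0854
```

>>> drive_tool --steps '[{"dx": 0.0112, "dy": 0, "dz": -0.0225, "wx": 0, "wy": 0, "wz": 0}, {"dx": 0.0112, "dy": 0, "dz": -0.0225, "wx": 0, "wy": 0, "wz": 0}, {"dx": 0.0112, "dy": 0, "dz": -0.0225, "wx": 0, "wy": 0, "wz": 0}, {"dx": 0.0112, "dy": 0, "dz": -0.0225, "wx": 0, "wy": 0, "wz": 0}, {"dx": 0.0112, "dy": 0, "dz": -0.0225, "wx": 0, "wy": 0, "wz": 0}, {"dx": 0.0112, "dy": 0, "dz": -0.0225, "wx": 0, "wy": 0, "wz": 0}, {"dx": 0.0112, "dy": 0, "dz": -0.0225, "wx": 0, "wy": 0, "wz": 0}, {"dx": 0.0112, "dy": 0, "dz": -0.0225, "wx": 0, "wy": 0, "wz": 0}, {"dx": 0.0112, "dy": 0, "dz": -0.0225, "wx": 0, "wy": 0, "wz": 0}, {"dx": 0.0112, "dy": 0, "dz": -0.0225, "wx": 0, "wy": 0, "wz": 0}, {"dx": 0.0112, "dy": 0, "dz": -0.0225, "wx": 0, "wy": 0, "wz": 0}, {"dx": 0.0112, "dy": 0, "dz": -0.0225, "wx": 0, "wy": 0, "wz": 0}]'

```text
t: 1.93
tool_pos: [0.3483, 0.2826, 0.231]
ee_rot: [-90.0, 0.0, 4.7]
contact_force: [-0.3, -0.4, 0.6]
opening: 0.0854
```

>>> drive_tool --steps '[{"dx": 0.0112, "dy": 0, "dz": -0.0225, "wx": 0, "wy": 0, "wz": 0}, {"dx": 0.0112, "dy": 0, "dz": -0.0225, "wx": 0, "wy": 0, "wz": 0}, {"dx": 0.0112, "dy": 0, "dz": -0.0225, "wx": 0, "wy": 0, "wz": 0}, {"dx": 0.0112, "dy": 0, "dz": -0.0225, "wx": 0, "wy": 0, "wz": 0}, {"dx": 0.0112, "dy": 0, "dz": -0.0225, "wx": 0, "wy": 0, "wz": 0}, {"dx": 0.0112, "dy": 0, "dz": -0.0225, "wx": 0, "wy": 0, "wz": 0}, {"dx": 0.0112, "dy": 0, "dz": -0.0225, "wx": 0, "wy": 0, "wz": 0}, {"dx": 0.0112, "dy": 0, "dz": -0.0225, "wx": 0, "wy": 0, "wz": 0}, {"dx": 0.0112, "dy": 0, "dz": -0.0225, "wx": 0, "wy": 0, "wz": 0}, {"dx": 0.0112, "dy": 0, "dz": -0.0225, "wx": 0, "wy": 0, "wz": 0}, {"dx": 0, "dy": 0, "dz": 0, "wx": 0, "wy": 0, "wz": 0}, {"dx": 0, "dy": 0, "dz": 0, "wx": 0, "wy": 0, "wz": 0}]'

```text
t: 2.93
tool_pos: [0.4782, 0.0678, 0.2307]
ee_rot: [-90.0, 0.1, 4.5]
contact_force: [0.2, 0.6, -0.3]
opening: 0.0854
```

>>> drive_tool --steps '[{"dx": 0.0071, "dy": 0, "dz": -0.0144, "wx": 0, "wy": 0, "wz": 0}, {"dx": 0.0071, "dy": 0, "dz": -0.0144, "wx": 0, "wy": 0, "wz": 0}, {"dx": 0.0071, "dy": 0, "dz": -0.0144, "wx": 0, "wy": 0, "wz": 0}, {"dx": 0, "dy": 0.025, "dz": 0, "wx": 0, "wy": 0, "wz": 0}, {"dx": 0, "dy": 0.025, "dz": 0, "wx": 0, "wy": 0, "wz": 0}, {"dx": 0, "dy": 0.025, "dz": 0, "wx": 0, "wy": 0, "wz": 0}, {"dx": 0, "dy": 0.025, "dz": 0, "wx": 0, "wy": 0, "wz": 0}, {"dx": 0, "dy": 0.025, "dz": 0, "wx": 0, "wy": 0, "wz": 0}, {"dx": 0, "dy": 0.02, "dz": 0, "wx": 0, "wy": 0, "wz": 0}, {"dx": 0, "dy": 0, "dz": 0, "wx": 0, "wy": 0, "wz": 0}, {"dx": 0, "dy": 0, "dz": 0, "wx": 0, "wy": 0, "wz": 0}]'

```text
t: 3.85
tool_pos: [0.5012, 0.0284, 0.0856]
ee_rot: [-89.9, 0.2, 4.7]
contact_force: [0.6, 0.7, 0.9]
opening: 0.0852
```

```bash
cat > look.py <<'E'
import sys; from h import *; from station import ctrl, grab_frame
n,x0,y0,x1,y1,o=sys.argv[1],*map(int,sys.argv[2:6]),sys.argv[6]
f=grab_frame(n); np.savez(o+".npz",**f); c=f["pixels"][y0:y1,x0:x1,::-1]; k=min(780/(x1-x0),590/(y1-y0))
c=cv2.resize(c,None,fx=k,fy=k,interpolation=cv2.INTER_CUBIC); cv2.imwrite(f"pics/{o}.png",c); print("scale",k,c.shape)
s=ctrl.sense(); print(s["t"],s["tool_pos"].round(4),s["ee_rot"].round(2),s["contact_force"].round(2),s["ft_torque"].round(3),s["opening"])
E
python3 look.py side 270 200 400 390 s1
```

```text
scale 3.1052631578947367 (590, 404, 3)
3.9 [0.5026 0.0281 0.0869] [-8.998e+01  2.000e-02  4.730e+00] [ 0.24  0.2  -0.04] [ 0.014  0.007 -0.008] 0.08572193810922128
```

View pics/s1.png

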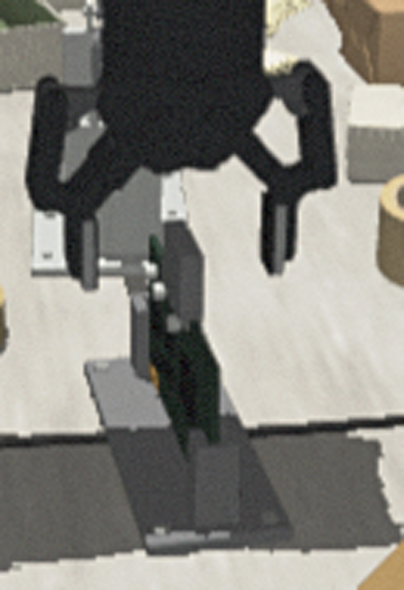

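Fingers straddle the tab (tab centre at about crop (183,270), midway between pads at (88,260) and (275,240)). Closing.

>>> drive_tool --steps '[{"dx": 0, "dy": 0, "dz": 0, "wx": 0, "wy": 0, "wz": 0}, {"dx": 0, "dy": 0, "dz": 0, "wx": 0, "wy": 0, "wz": 0}, {"dx": 0, "dy": 0, "dz": 0, "wx": 0, "wy": 0, "wz": 0}, {"dx": 0, "dy": 0, "dz": 0, "wx": 0, "wy": 0, "wz": 0}, {"dx": 0, "dy": 0, "dz": 0, "wx": 0, "wy": 0, "wz": 0}, {"dx": 0, "dy": 0, "dz": 0, "wx": 0, "wy": 0, "wz": 0}, {"dx": 0, "dy": 0, "dz": 0, "wx": 0, "wy": 0, "wz": 0}, {"dx": 0, "dy": 0, "dz": 0, "wx": 0, "wy": 0, "wz": 0}, {"dx": 0, "dy": 0, "dz": 0, "wx": 0, "wy": 0, "wz": 0}, {"dx": 0, "dy": 0, "dz": 0, "wx": 0, "wy": 0, "wz": 0}, {"dx": 0, "dy": 0, "dz": 0, "wx": 0, "wy": 0, "wz": 0}, {"dx": 0, "dy": 0, "dz": 0, "wx": 0, "wy": 0, "wz": 0}]' --claw 1 --grip_force 60

```text
t: 4.9
tool_pos: [0.5032, 0.0273, 0.0867]
ee_rot: [-90.0, -0.0, 4.7]
contact_force: [-1.6, -0.4, 6.6]
opening: 0.0114
```

```bash
python3 look.py side 270 200 400 390 s2
```

```text
scale 3.1052631578947367 (590, 404, 3)
4.95 [0.5031 0.0273 0.0867] [-9.001e+01 -4.000e-02  4.670e+00] [ 0.13 -0.14  5.26] [ 0.044  0.224 -0.009] 0.011247014715548646
```

View pics/s2.png

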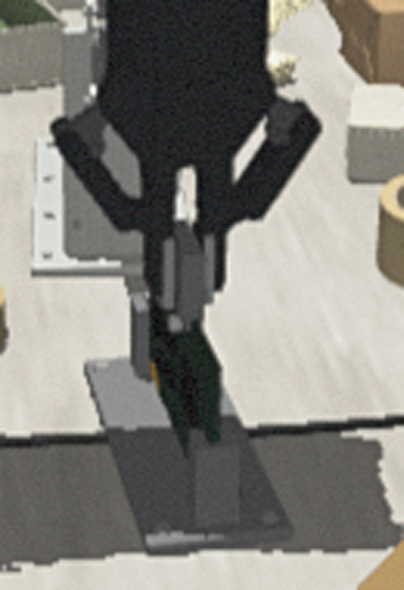

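>>> drive_tool --steps '[{"dx": 0, "dy": -0.005, "dz": 0, "wx": 0, "wy": 0, "wz": 0}, {"dx": 0, "dy": -0.01, "dz": 0, "wx": 0, "wy": 0, "wz": 0}, {"dx": 0, "dy": -0.01, "dz": 0, "wx": 0, "wy": 0, "wz": 0}, {"dx": 0, "dy": -0.01, "dz": 0, "wx": 0, "wy": 0, "wz": 0}, {"dx": 0, "dy": -0.015, "dz": 0, "wx": 0, "wy": 0, "wz": 0}, {"dx": 0, "dy": -0.022, "dz": 0, "wx": 0, "wy": 0, "wz": 0}, {"dx": 0, "dy": -0.022, "dz": 0, "wx": 0, "wy": 0, "wz": 0}, {"dx": 0, "dy": -0.022, "dz": 0, "wx": 0, "wy": 0, "wz": 0}, {"dx": 0, "dy": -0.022, "dz": 0, "wx": 0, "wy": 0, "wz": 0}, {"dx": 0, "dy": -0.022, "dz": 0, "wx": 0, "wy": 0, "wz": 0}, {"dx": 0, "dy": -0.022, "dz": 0, "wx": 0, "wy": 0, "wz": 0}, {"dx": 0, "dy": 0, "dz": 0, "wx": 0, "wy": 0, "wz": 0}]'

```text
t: 5.95
tool_pos: [0.5049, 0.0272, 0.2738]
ee_rot: [-90.1, -0.5, 4.7]
contact_force: [1.1, 0.2, -0.4]
opening: 0.0115
```

```bash
python3 look.py side 240 130 440 330 s3
```

```text
scale 2.95 (590, 590, 3)
6.0 [0.5044 0.0272 0.2715] [-90.06  -0.34   4.68] [ 0.15  0.47 -1.57] [-0.045  0.039  0.001] 0.011242514855832395
```

View pics/s3.png

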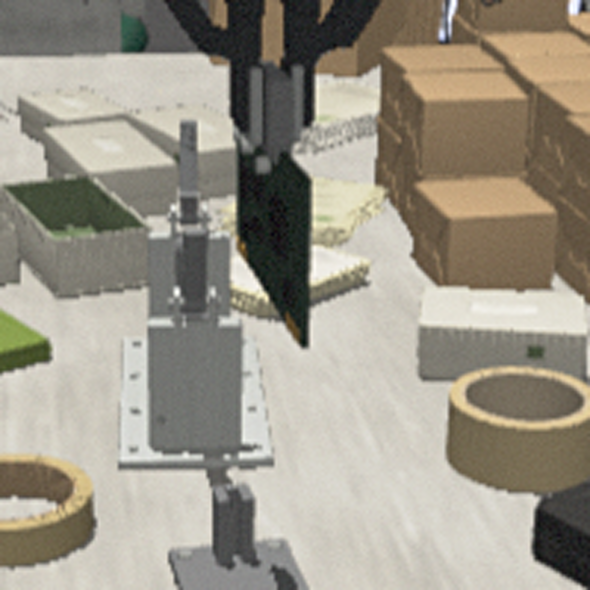

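>>> drive_tool --steps '[{"dx": 0, "dy": 0, "dz": 0, "wx": 0, "wy": 4.45, "wz": 0}, {"dx": 0, "dy": 0, "dz": 0, "wx": 0, "wy": 4.45, "wz": 0}, {"dx": -0.0025, "dy": 0, "dz": 0.015, "wx": 0, "wy": 0, "wz": 0}, {"dx": -0.0025, "dy": 0, "dz": 0.025, "wx": 0, "wy": 0, "wz": 0}, {"dx": -0.0025, "dy": 0, "dz": 0.03, "wx": 0, "wy": 0, "wz": 0}, {"dx": -0.0025, "dy": 0, "dz": 0.03, "wx": 0, "wy": 0, "wz": 0}, {"dx": -0.0025, "dy": 0, "dz": 0.03, "wx": 0, "wy": 0, "wz": 0}, {"dx": -0.0025, "dy": 0, "dz": 0.03, "wx": 0, "wy": 0, "wz": 0}, {"dx": -0.0025, "dy": 0, "dz": 0.03, "wx": 0, "wy": 0, "wz": 0}, {"dx": -0.0025, "dy": 0, "dz": 0.03, "wx": 0, "wy": 0, "wz": 0}, {"dx": -0.0025, "dy": 0, "dz": 0.03, "wx": 0, "wy": 0, "wz": 0}, {"dx": -0.0025, "dy": 0, "dz": 0.025, "wx": 0, "wy": 0, "wz": 0}]'

```text
t: 7.0
tool_pos: [0.4974, 0.3052, 0.267]
ee_rot: [-90.0, 0.1, -4.2]
contact_force: [0.5, -0.4, -1.0]
opening: 0.0108
```

>>> drive_tool --steps '[{"dx": -0.0025, "dy": 0, "dz": 0.015, "wx": 0, "wy": 0, "wz": 0}, {"dx": -0.002, "dy": 0, "dz": 0.012, "wx": 0, "wy": 0, "wz": 0}, {"dx": 0, "dy": 0, "dz": 0, "wx": 0, "wy": 0, "wz": 0}, {"dx": 0, "dy": 0, "dz": 0, "wx": 0, "wy": 0, "wz": 0}, {"dx": 0, "dy": 0, "dz": 0, "wx": 0, "wy": 0, "wz": 0}]'

```text
t: 7.42
tool_pos: [0.4957, 0.3297, 0.2682]
ee_rot: [-90.0, 0.0, -4.3]
contact_force: [0.3, 0.1, -2.0]
opening: 0.011
```

```bash
python3 look.py side 260 100 380 250 s4;python3 look.py top 160 205 320 305 t4
```

```text
scale 3.933333333333333 (590, 472, 3)
7.4667 [0.4958 0.3296 0.2683] [-9.003e+01  1.000e-02 -4.300e+00] [-0.8  -0.32 -1.51] [-0.039  0.023 -0.035] 0.01142169727560377
scale 4.875 (488, 780, 3)
7.5167 [0.4959 0.3295 0.2684] [-90.01  -0.    -4.32] [ 0.02  0.3  -1.66] [-0.046  0.003  0.057] 0.011050654579334658
```

View pics/s4.png

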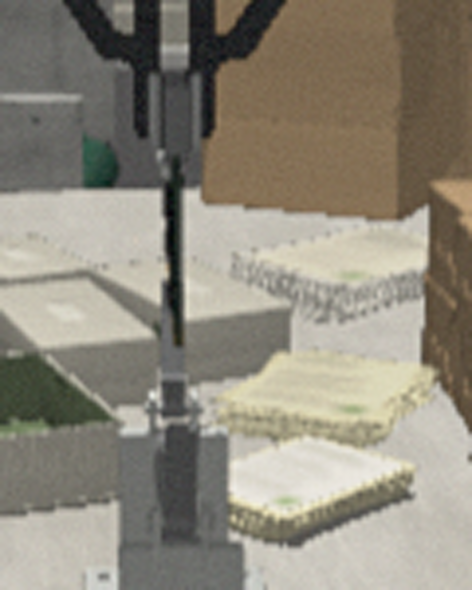

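View pics/t4.png

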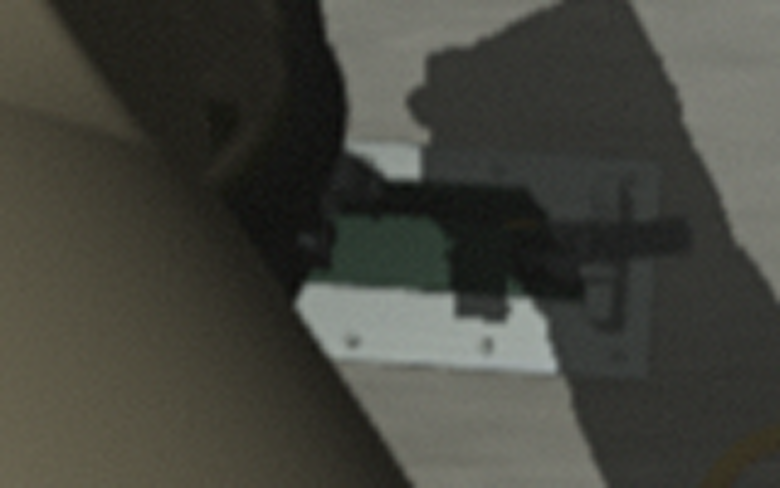

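Run:
```python
from h import *
s=np.load("s4.npz"); s0=np.load("side0.npz")
def L(p,x,y,a): a=np.radians(a); return np.array([x+p[0]*np.cos(a)-p[1]*np.sin(a),y+p[0]*np.sin(a)+p[1]*np.cos(a),p[2]])
k=3.9333
for p in ((-.002,-.072,.1897),(.002,-.072,.1897),(-.002,-.072,.2697),(.002,-.072,.2697),(-.002,.072,.1897),(.002,.072,.1897)):
    P=L(p,.4959,.3295,-4.3); print("board",p,P.round(4),((proj(s,P)[0]-[260,100])*k).round(1))
for p in ((-.007,-.123,.167),(.007,-.123,.167),(-.007,-.086,.108),(.007,-.086,.108)):
    P=L(p,.497,.330,-4.2); print("rack",p,((proj(s,P)[0]-[260,100])*k).round(1))
print(plane(s,np.array([[178,345]])/k+[260,100],.1897).round(4), plane(s,np.array([[174,158]])/k+[260,100],.2697).round(4))
c=s["pixels"][130:250,285:325,::-1]; cv2.imwrite("pics/z4.png",cv2.resize(c,None,fx=4.9*1,fy=4.9,interpolation=cv2.INTER_CUBIC))
```

```text
board (-0.002, -0.072, 0.1897) [0.4885 0.2579 0.1897] [172.2 349.7]
board (0.002, -0.072, 0.1897) [0.4925 0.2576 0.1897] [180.8 349.6]
board (-0.002, -0.072, 0.2697) [0.4885 0.2579 0.2697] [171.3 179.4]
board (0.002, -0.072, 0.2697) [0.4925 0.2576 0.2697] [180.1 179.3]
board (-0.002, 0.072, 0.1897) [0.4993 0.4014 0.1897] [165.7 270.6]
board (0.002, 0.072, 0.1897) [0.5033 0.4011 0.1897] [173.3 270.5]
rack (-0.007, -0.123, 0.167) [166.8 431. ]
rack (0.007, -0.123, 0.167) [198.1 430.6]
rack (-0.007, -0.086, 0.108) [165.7 524.4]
rack (0.007, -0.086, 0.108) [195.4 524. ]
[[0.492  0.2652 0.1897]] [[0.4943 0.3037 0.2697]]
```

View pics/z4.png

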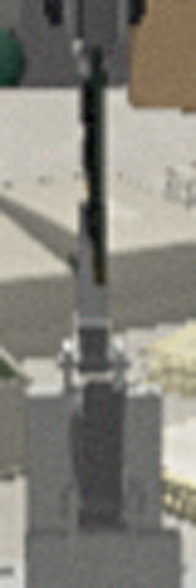

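>>> drive_tool --steps '[{"dx": 0.001, "dy": 0.005, "dz": 0.0005, "wx": 0, "wy": 0, "wz": 0}, {"dx": 0, "dy": 0.015, "dz": 0, "wx": 0, "wy": 0, "wz": 0}, {"dx": 0, "dy": 0.02, "dz": 0, "wx": 0, "wy": 0, "wz": 0}, {"dx": 0, "dy": 0.02, "dz": 0, "wx": 0, "wy": 0, "wz": 0}, {"dx": 0, "dy": 0.015, "dz": 0, "wx": 0, "wy": 0, "wz": 0}, {"dx": 0, "dy": 0.007, "dz": 0, "wx": 0, "wy": 0, "wz": 0}, {"dx": 0, "dy": 0, "dz": 0, "wx": 0, "wy": 0, "wz": 0}, {"dx": 0, "dy": 0, "dz": 0, "wx": 0, "wy": 0, "wz": 0}]'

```text
t: 8.18
tool_pos: [0.4969, 0.3308, 0.1865]
ee_rot: [-90.0, 0.0, -4.3]
contact_force: [0.4, -0.1, -0.5]
opening: 0.0114
```

```bash
python3 look.py side 260 130 350 250 s5;python3 look.py top 160 205 320 305 t5
```

```text
scale 4.916666666666667 (590, 442, 3)
8.2333 [0.4973 0.3311 0.1873] [-8.996e+01 -7.000e-02 -4.250e+00] [ 0.34  0.87 -2.01] [ 0.009 -0.007  0.013] 0.011029609185466797
scale 4.875 (488, 780, 3)
8.2833 [0.4975 0.3313 0.1876] [-89.94  -0.1   -4.25] [-0.46 -0.69 -1.84] [-0.021 -0.002  0.043] 0.011410664423145743
```

View pics/s5.png

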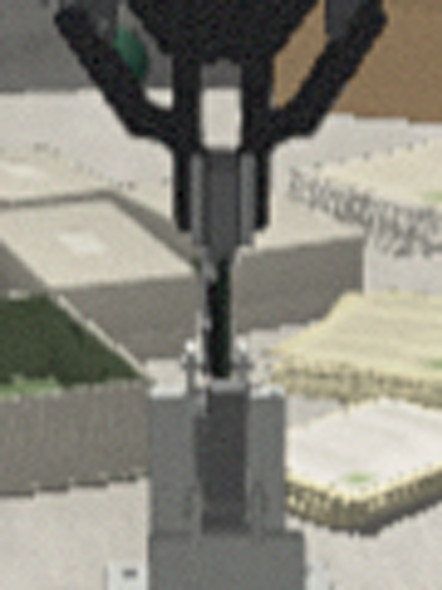

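View pics/t5.png

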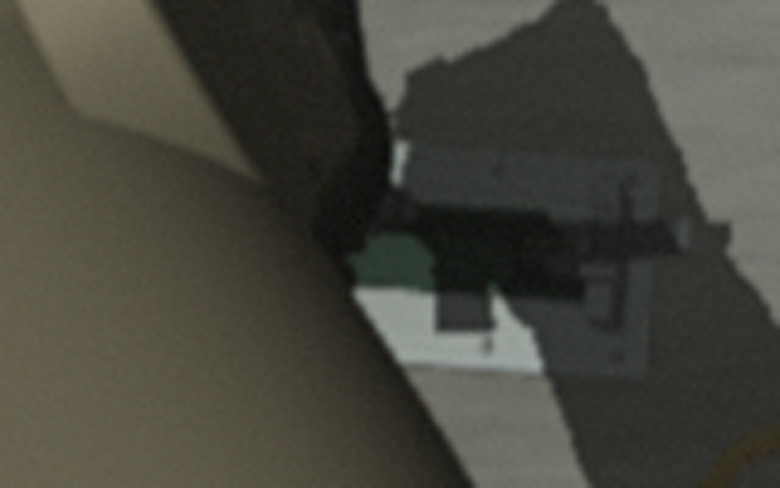

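Side view: the board edge (crop x≈218) lines up with the lever and guide centre (≈222). Feeling down into the guides in small steps.

>>> drive_tool --steps '[{"dx": 0, "dy": 0.005, "dz": 0, "wx": 0, "wy": 0, "wz": 0}, {"dx": 0, "dy": 0.005, "dz": 0, "wx": 0, "wy": 0, "wz": 0}, {"dx": 0, "dy": 0.005, "dz": 0, "wx": 0, "wy": 0, "wz": 0}, {"dx": 0, "dy": 0.005, "dz": 0, "wx": 0, "wy": 0, "wz": 0}, {"dx": 0, "dy": 0, "dz": 0, "wx": 0, "wy": 0, "wz": 0}, {"dx": 0, "dy": 0, "dz": 0, "wx": 0, "wy": 0, "wz": 0}]'

```text
t: 8.78
tool_pos: [0.4963, 0.331, 0.1657]
ee_rot: [-90.0, 0.1, -4.2]
contact_force: [-0.1, 0.1, -1.6]
opening: 0.0114
```

>>> drive_tool --steps '[{"dx": 0, "dy": 0.004, "dz": 0, "wx": 0, "wy": 0, "wz": 0}, {"dx": 0, "dy": 0.004, "dz": 0, "wx": 0, "wy": 0, "wz": 0}, {"dx": 0, "dy": 0, "dz": 0, "wx": 0, "wy": 0, "wz": 0}, {"dx": 0, "dy": 0, "dz": 0, "wx": 0, "wy": 0, "wz": 0}]'

```text
t: 9.12
tool_pos: [0.4965, 0.3311, 0.1579]
ee_rot: [-90.0, 0.0, -4.2]
contact_force: [-0.6, 0.7, -1.1]
opening: 0.0115
```

>>> drive_tool --steps '[{"dx": 0, "dy": 0.005, "dz": 0, "wx": 0, "wy": 0, "wz": 0}, {"dx": 0, "dy": 0.005, "dz": 0, "wx": 0, "wy": 0, "wz": 0}, {"dx": 0, "dy": 0.005, "dz": 0, "wx": 0, "wy": 0, "wz": 0}, {"dx": 0, "dy": 0, "dz": 0, "wx": 0, "wy": 0, "wz": 0}, {"dx": 0, "dy": 0, "dz": 0, "wx": 0, "wy": 0, "wz": 0}]'

```text
t: 9.53
tool_pos: [0.4963, 0.3309, 0.1427]
ee_rot: [-90.0, 0.1, -4.2]
contact_force: [0.1, 1.0, -1.6]
opening: 0.011
```

```bash
python3 look.py side 260 130 350 250 s6
```

```text
scale 4.916666666666667 (590, 442, 3)
9.5833 [0.4966 0.3311 0.143 ] [-9.001e+01  3.000e-02 -4.230e+00] [-0.27 -0.73 -1.59] [-0.022  0.012  0.041] 0.011420150060326067
```

View pics/s6.png

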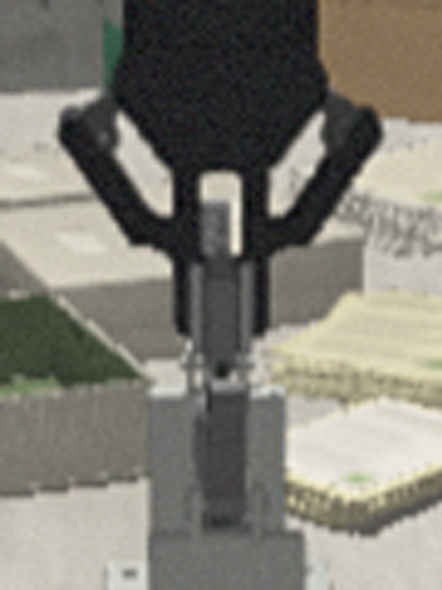

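>>> drive_tool --steps '[{"dx": 0, "dy": 0.005, "dz": 0, "wx": 0, "wy": 0, "wz": 0}, {"dx": 0, "dy": 0.005, "dz": 0, "wx": 0, "wy": 0, "wz": 0}, {"dx": 0, "dy": 0.005, "dz": 0, "wx": 0, "wy": 0, "wz": 0}, {"dx": 0, "dy": 0.005, "dz": 0, "wx": 0, "wy": 0, "wz": 0}, {"dx": 0, "dy": 0.005, "dz": 0, "wx": 0, "wy": 0, "wz": 0}, {"dx": 0, "dy": 0.002, "dz": 0, "wx": 0, "wy": 0, "wz": 0}, {"dx": 0, "dy": 0, "dz": 0, "wx": 0, "wy": 0, "wz": 0}, {"dx": 0, "dy": 0, "dz": 0, "wx": 0, "wy": 0, "wz": 0}]'

```text
t: 10.25
tool_pos: [0.4966, 0.3311, 0.1161]
ee_rot: [-90.0, 0.0, -4.2]
contact_force: [0.3, 0.2, -1.3]
opening: 0.0113
```

```bash
python3 look.py side 260 130 350 250 s7
```

```text
scale 4.916666666666667 (590, 442, 3)
10.3 [0.4969 0.3312 0.1164] [-8.999e+01 -1.000e-02 -4.230e+00] [ 0.7   0.8  -1.24] [-0.017 -0.018  0.067] 0.011212866757847955
```

>>> drive_tool --steps '[{"dx": 0, "dy": 0.0015, "dz": 0, "wx": 0, "wy": 0, "wz": 0}, {"dx": 0, "dy": 0.0015, "dz": 0, "wx": 0, "wy": 0, "wz": 0}, {"dx": 0, "dy": 0.0015, "dz": 0, "wx": 0, "wy": 0, "wz": 0}, {"dx": 0, "dy": 0, "dz": 0, "wx": 0, "wy": 0, "wz": 0}, {"dx": 0, "dy": 0, "dz": 0, "wx": 0, "wy": 0, "wz": 0}]'

```text
t: 10.72
tool_pos: [0.4967, 0.3311, 0.1117]
ee_rot: [-90.0, 0.0, -4.2]
contact_force: [0.7, -0.6, -1.6]
opening: 0.0111
```

>>> drive_tool --steps '[{"dx": 0, "dy": 0.001, "dz": 0, "wx": 0, "wy": 0, "wz": 0}, {"dx": 0, "dy": 0, "dz": 0, "wx": 0, "wy": 0, "wz": 0}, {"dx": 0, "dy": 0, "dz": 0, "wx": 0, "wy": 0, "wz": 0}]'

```text
t: 10.97
tool_pos: [0.4968, 0.3311, 0.1108]
ee_rot: [-90.0, -0.0, -4.2]
contact_force: [0.2, -0.4, -1.3]
opening: 0.0115
```

>>> drive_tool --steps '[{"dx": 0, "dy": 0.001, "dz": 0, "wx": 0, "wy": 0, "wz": 0}, {"dx": 0, "dy": 0, "dz": 0, "wx": 0, "wy": 0, "wz": 0}, {"dx": 0, "dy": 0, "dz": 0, "wx": 0, "wy": 0, "wz": 0}]'

```text
t: 11.22
tool_pos: [0.4967, 0.3311, 0.1098]
ee_rot: [-90.0, 0.0, -4.2]
contact_force: [0.1, 0.2, -1.1]
opening: 0.0116
```

>>> drive_tool --steps '[{"dx": 0, "dy": 0.0007, "dz": 0, "wx": 0, "wy": 0, "wz": 0}, {"dx": 0, "dy": 0, "dz": 0, "wx": 0, "wy": 0, "wz": 0}, {"dx": 0, "dy": 0, "dz": 0, "wx": 0, "wy": 0, "wz": 0}]'

```text
t: 11.47
tool_pos: [0.4967, 0.3311, 0.1091]
ee_rot: [-90.0, 0.0, -4.2]
contact_force: [-0.1, -1.5, -2.2]
opening: 0.011
```

>>> drive_tool --steps '[{"dx": 0, "dy": 0.0007, "dz": 0, "wx": 0, "wy": 0, "wz": 0}, {"dx": 0, "dy": 0, "dz": 0, "wx": 0, "wy": 0, "wz": 0}, {"dx": 0, "dy": 0, "dz": 0, "wx": 0, "wy": 0, "wz": 0}]'

```text
t: 11.72
tool_pos: [0.4967, 0.3312, 0.1084]
ee_rot: [-90.0, 0.0, -4.2]
contact_force: [0.2, -0.5, -2.0]
opening: 0.0112
```

>>> drive_tool --steps '[{"dx": 0, "dy": 0.0005, "dz": 0, "wx": 0, "wy": 0, "wz": 0}, {"dx": 0, "dy": 0, "dz": 0, "wx": 0, "wy": 0, "wz": 0}, {"dx": 0, "dy": 0, "dz": 0, "wx": 0, "wy": 0, "wz": 0}]'

```text
t: 11.97
tool_pos: [0.4968, 0.3312, 0.1081]
ee_rot: [-90.0, -0.0, -4.2]
contact_force: [0.8, -0.2, -0.1]
opening: 0.0112
```

```bash
cat > st.py <<'E'
from station import ctrl
s=ctrl.sense(); print(round(s["t"],2),s["tool_pos"].round(4),s["ee_rot"].round(2),s["contact_force"].round(2),s["ft_torque"].round(3),round(s["opening"],4))
E
python3 st.py
```

```text
11.97 [0.4968 0.3312 0.1081] [-8.999e+01 -2.000e-02 -4.230e+00] [ 0.81 -0.2  -0.05] [-0.065  0.079  0.047] 0.0112
```

>>> drive_tool --steps '[{"dx": 0, "dy": 0.0005, "dz": 0, "wx": 0, "wy": 0, "wz": 0}, {"dx": 0, "dy": 0, "dz": 0, "wx": 0, "wy": 0, "wz": 0}, {"dx": 0, "dy": 0, "dz": 0, "wx": 0, "wy": 0, "wz": 0}]'

```text
t: 12.22
tool_pos: [0.4969, 0.3312, 0.1081]
ee_rot: [-90.0, -0.0, -4.2]
contact_force: [-1.0, -0.2, 5.5]
opening: 0.0116
```

```bash
python3 st.py
```

```text
12.22 [0.4969 0.3312 0.1081] [-8.998e+01 -4.000e-02 -4.230e+00] [-1.03 -0.16  5.53] [-0.277  0.48   0.066] 0.0116
```

Contact with the connectors at TCP z 0.1081 (lower edge at about 29.4 mm), roughly 7 N. I'll relax slightly, then release.

>>> drive_tool --steps '[{"dx": 0, "dy": -0.0006, "dz": 0, "wx": 0, "wy": 0, "wz": 0}, {"dx": 0, "dy": 0, "dz": 0, "wx": 0, "wy": 0, "wz": 0}, {"dx": 0, "dy": 0, "dz": 0, "wx": 0, "wy": 0, "wz": 0}, {"dx": 0, "dy": 0, "dz": 0, "wx": 0, "wy": 0, "wz": 0}]'

```text
t: 12.55
tool_pos: [0.4969, 0.3312, 0.1081]
ee_rot: [-90.0, -0.0, -4.2]
contact_force: [-0.5, -0.8, 3.4]
opening: 0.0112
```

>>> drive_tool --steps '[{"dx": 0, "dy": 0, "dz": 0, "wx": 0, "wy": 0, "wz": 0}, {"dx": 0, "dy": 0, "dz": 0, "wx": 0, "wy": 0, "wz": 0}, {"dx": 0, "dy": 0, "dz": 0, "wx": 0, "wy": 0, "wz": 0}, {"dx": 0, "dy": 0, "dz": 0, "wx": 0, "wy": 0, "wz": 0}, {"dx": 0, "dy": 0, "dz": 0, "wx": 0, "wy": 0, "wz": 0}, {"dx": 0, "dy": 0, "dz": 0, "wx": 0, "wy": 0, "wz": 0}]' --claw -0.4 --grip_force 20

```text
t: 13.05
tool_pos: [0.4967, 0.3312, 0.1079]
ee_rot: [-90.0, 0.0, -4.2]
contact_force: [0.9, -0.1, -0.5]
opening: 0.0594
```

```bash
python3 look.py side 260 130 350 250 s8; python3 st.py
```

```text
scale 4.916666666666667 (590, 442, 3)
13.1 [0.4967 0.3312 0.1079] [-90.     0.    -4.22] [-0.61 -0.46 -0.  ] [ 0.026 -0.021 -0.009] 0.0598532094332365
13.1 [0.4967 0.3312 0.1079] [-90.     0.    -4.22] [-0.61 -0.46 -0.  ] [ 0.026 -0.021 -0.009] 0.0599
```

View pics/s8.png

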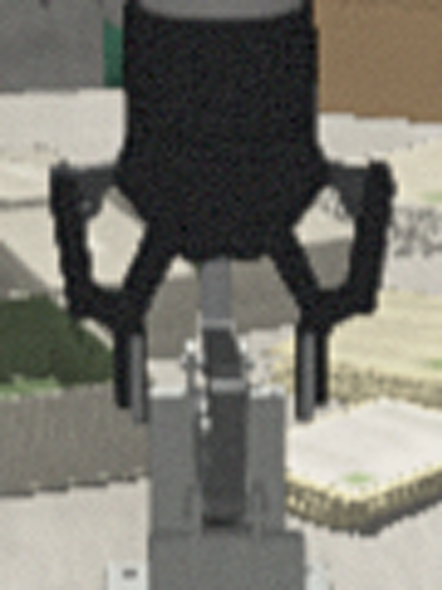

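The board is free in the guides. Retreat upward, then check board and levers.

>>> drive_tool --steps '[{"dx": 0, "dy": -0.01, "dz": 0, "wx": 0, "wy": 0, "wz": 0}, {"dx": 0, "dy": -0.015, "dz": 0, "wx": 0, "wy": 0, "wz": 0}, {"dx": 0, "dy": -0.025, "dz": 0, "wx": 0, "wy": 0, "wz": 0}, {"dx": 0, "dy": -0.03, "dz": 0, "wx": 0, "wy": 0, "wz": 0}, {"dx": 0, "dy": -0.03, "dz": 0, "wx": 0, "wy": 0, "wz": 0}, {"dx": 0, "dy": -0.025, "dz": 0, "wx": 0, "wy": 0, "wz": 0}, {"dx": 0, "dy": -0.015, "dz": 0, "wx": 0, "wy": 0, "wz": 0}, {"dx": 0, "dy": 0, "dz": 0.025, "wx": 0, "wy": 0, "wz": 0}, {"dx": 0, "dy": 0, "dz": 0.025, "wx": 0, "wy": 0, "wz": 0}, {"dx": 0, "dy": 0, "dz": 0.025, "wx": 0, "wy": 0, "wz": 0}, {"dx": 0, "dy": 0, "dz": 0.025, "wx": 0, "wy": 0, "wz": 0}, {"dx": 0, "dy": 0, "dz": 0.025, "wx": 0, "wy": 0, "wz": 0}]'

```text
t: 14.1
tool_pos: [0.506, 0.4569, 0.2591]
ee_rot: [-90.0, -0.0, -4.2]
contact_force: [0.3, 0.2, 0.6]
opening: 0.0596
```

>>> drive_tool --steps '[{"dx": 0, "dy": 0, "dz": 0.028, "wx": 0, "wy": 0, "wz": 0}, {"dx": 0, "dy": 0, "dz": 0, "wx": 0, "wy": 0, "wz": 0}, {"dx": 0, "dy": 0, "dz": 0, "wx": 0, "wy": 0, "wz": 0}, {"dx": 0, "dy": 0, "dz": 0, "wx": 0, "wy": 0, "wz": 0}]' --claw 1

```text
t: 14.43
tool_pos: [0.5079, 0.4835, 0.2582]
ee_rot: [-90.0, -0.0, -4.2]
contact_force: [-0.9, -0.3, 0.7]
opening: 0.0115
```

```bash
python3 look.py side 260 130 350 250 s9; python3 look.py top 160 205 320 305 t9
```

```text
scale 4.916666666666667 (590, 442, 3)
14.4833 [0.508  0.483  0.2585] [-9.001e+01 -1.000e-02 -4.250e+00] [0.3  0.72 0.66] [-0.022  0.018  0.023] 0.00384375622664829
scale 4.875 (488, 780, 3)
14.5333 [0.5081 0.4828 0.2587] [-8.999e+01 -2.000e-02 -4.270e+00] [0.32 0.93 0.35] [-0.017  0.022  0.015] 0.0002028645976832764
```

View pics/s9.png

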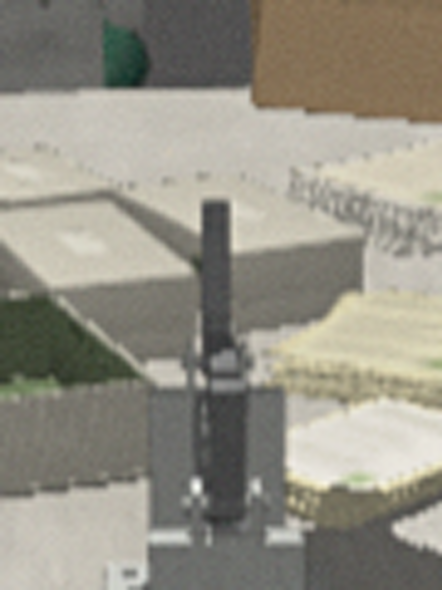

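View pics/t9.png

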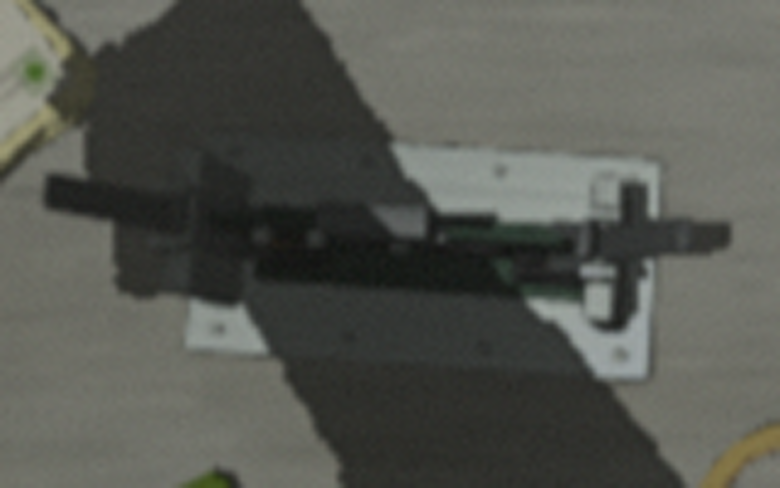

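Run:
```python
from h import *
f=np.load("t9.npz"); k=4.875
u=crop2px([(318,220),(428,220),(373,220),(45,190),(683,237)],(160,205),k)
P=plane(f,u[:3],.1414); T=plane(f,u[3:],.167)
a=np.radians(-4.2)
for p in np.vstack([P,T]):
    d=p[:2]-[.4967,.3305]; print(p.round(4),"local",(d[0]*np.cos(a)+d[1]*np.sin(a)).round(4),(-d[0]*np.sin(a)+d[1]*np.cos(a)).round(4))
```

```text
[0.4977 0.3514 0.1414] local -0.0005 0.0209
[0.4973 0.3089 0.1414] local 0.0021 -0.0215
[0.4975 0.3301 0.1414] local 0.0008 -0.0003
[0.5073 0.4485 0.167 ] local 0.0019 0.1185
[0.4868 0.2094 0.167 ] local -0.001 -0.1215
```

>>> drive_tool --steps '[{"dx": 0, "dy": 0.02, "dz": 0, "wx": 0, "wy": 0, "wz": 0}, {"dx": 0, "dy": 0.02, "dz": 0, "wx": 0, "wy": 0, "wz": 0}, {"dx": 0, "dy": 0.02, "dz": 0, "wx": 0, "wy": 0, "wz": 0}, {"dx": 0, "dy": 0.02, "dz": 0, "wx": 0, "wy": 0, "wz": 0}, {"dx": 0, "dy": 0.015, "dz": 0, "wx": 0, "wy": 0, "wz": 0}, {"dx": 0, "dy": 0.006, "dz": 0, "wx": 0, "wy": 0, "wz": 0}, {"dx": 0, "dy": 0, "dz": 0, "wx": 0, "wy": 0, "wz": 0}, {"dx": 0, "dy": 0, "dz": 0, "wx": 0, "wy": 0, "wz": 0}]'

```text
t: 15.2
tool_pos: [0.5083, 0.4832, 0.158]
ee_rot: [-90.0, -0.0, -4.3]
contact_force: [0.4, 0.5, 1.0]
opening: -0.0003
```

>>> drive_tool --steps '[{"dx": 0, "dy": 0, "dz": -0.003, "wx": 0, "wy": 0, "wz": 0}, {"dx": 0, "dy": 0, "dz": -0.003, "wx": 0, "wy": 0, "wz": 0}, {"dx": 0, "dy": 0, "dz": -0.003, "wx": 0, "wy": 0, "wz": 0}, {"dx": 0, "dy": 0, "dz": -0.003, "wx": 0, "wy": 0, "wz": 0}, {"dx": 0, "dy": 0, "dz": 0, "wx": 0, "wy": 0, "wz": 0}, {"dx": 0, "dy": 0, "dz": 0, "wx": 0, "wy": 0, "wz": 0}]'

```text
t: 15.7
tool_pos: [0.5073, 0.4716, 0.1574]
ee_rot: [-90.0, -0.0, -4.2]
contact_force: [0.6, -0.0, 0.4]
opening: -0.0001
```

```bash
python3 look.py side 260 130 350 250 s10; python3 look.py top 160 205 320 305 t10
```

```text
scale 4.916666666666667 (590, 442, 3)
15.75 [0.5072 0.4717 0.1573] [-8.998e+01 -1.000e-02 -4.240e+00] [-0.23 -0.14 -0.37] [-0.023  0.011 -0.004] -8.613672798682156e-05
scale 4.875 (488, 780, 3)
15.8 [0.5072 0.4718 0.1571] [-8.999e+01 -1.000e-02 -4.230e+00] [ 0.15 -1.09  0.42] [0.015 0.02  0.01 ] -0.00022000595684193148
```

View pics/s10.png

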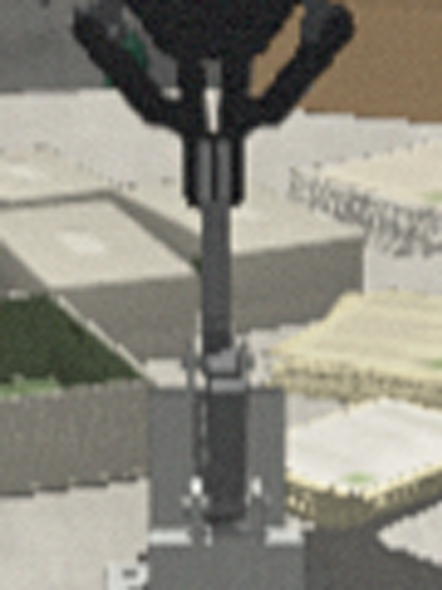

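View pics/t10.png

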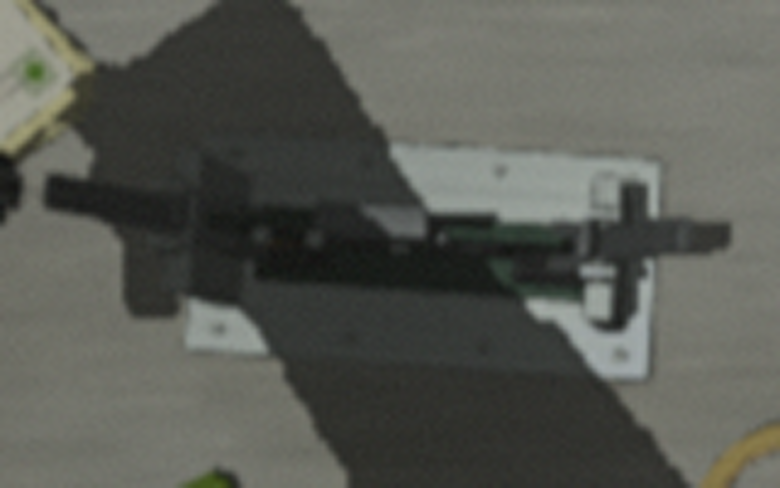

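>>> drive_tool --steps '[{"dx": 0, "dy": 0.003, "dz": -0.002, "wx": 0, "wy": 0, "wz": 0}, {"dx": 0, "dy": 0, "dz": -0.003, "wx": 0, "wy": 0, "wz": 0}, {"dx": 0, "dy": 0, "dz": -0.003, "wx": 0, "wy": 0, "wz": 0}, {"dx": 0, "dy": 0, "dz": -0.003, "wx": 0, "wy": 0, "wz": 0}, {"dx": 0, "dy": 0, "dz": -0.003, "wx": 0, "wy": 0, "wz": 0}, {"dx": 0, "dy": 0, "dz": 0, "wx": 0, "wy": 0, "wz": 0}]'

```text
t: 16.3
tool_pos: [0.5062, 0.4573, 0.1543]
ee_rot: [-90.0, -0.0, -4.3]
contact_force: [-0.2, 0.6, -0.1]
opening: 0.0001
```

>>> drive_tool --steps '[{"dx": 0, "dy": -0.001, "dz": -0.003, "wx": 0, "wy": 0, "wz": 0}, {"dx": 0, "dy": -0.001, "dz": -0.003, "wx": 0, "wy": 0, "wz": 0}, {"dx": 0, "dy": -0.001, "dz": -0.003, "wx": 0, "wy": 0, "wz": 0}, {"dx": 0, "dy": -0.001, "dz": -0.003, "wx": 0, "wy": 0, "wz": 0}, {"dx": 0, "dy": 0, "dz": 0, "wx": 0, "wy": 0, "wz": 0}]'

```text
t: 16.72
tool_pos: [0.5053, 0.4451, 0.1583]
ee_rot: [-90.0, -0.0, -4.3]
contact_force: [-0.1, -0.6, 0.2]
opening: -0.0003
```

```bash
python3 look.py side 260 130 350 250 s11; python3 look.py top 160 205 320 305 t11
```

```text
scale 4.916666666666667 (590, 442, 3)
16.7667 [0.5052 0.4453 0.1581] [-90.02  -0.    -4.25] [-0.11  0.04  0.07] [ 0.006 -0.005  0.007] 0.00021815868156596326
scale 4.875 (488, 780, 3)
16.8167 [0.5052 0.4454 0.158 ] [-90.02   0.    -4.25] [-0.23 -0.47  0.39] [-0.027 -0.042  0.027] 1.8884623479159967e-05
```

View pics/s11.png

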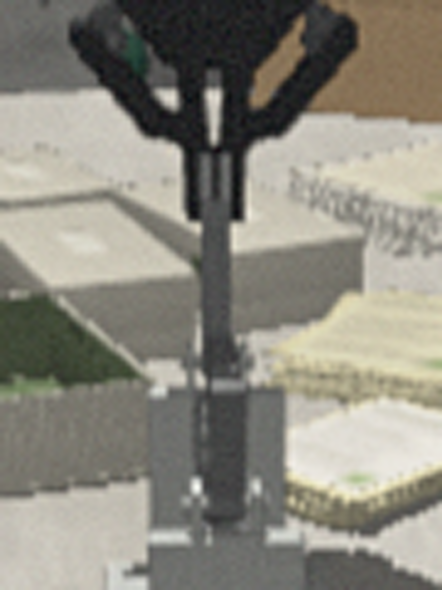

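View pics/t11.png

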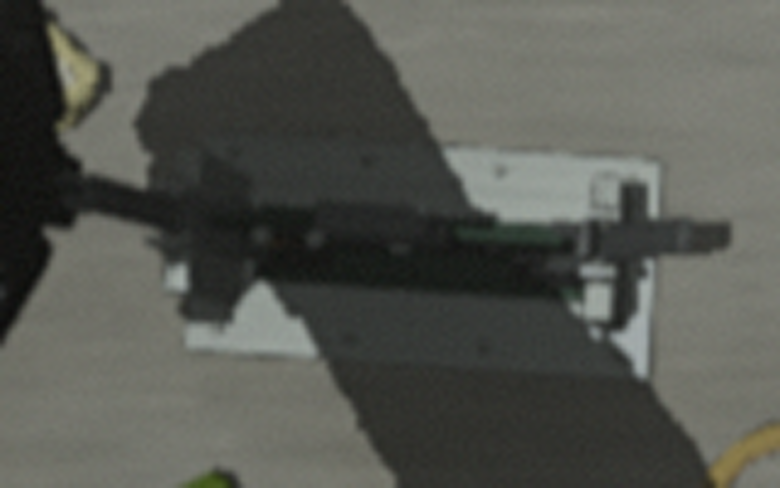

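>>> drive_tool --steps '[{"dx": 0, "dy": -0.003, "dz": -0.0037, "wx": 0, "wy": 0, "wz": 0}, {"dx": 0, "dy": -0.003, "dz": -0.0037, "wx": 0, "wy": 0, "wz": 0}, {"dx": 0, "dy": -0.003, "dz": -0.0037, "wx": 0, "wy": 0, "wz": 0}, {"dx": 0, "dy": -0.003, "dz": -0.0037, "wx": 0, "wy": 0, "wz": 0}, {"dx": 0, "dy": 0.0001, "dz": -0.0027, "wx": 0, "wy": 0, "wz": 0}, {"dx": 0, "dy": 0.0001, "dz": -0.0027, "wx": 0, "wy": 0, "wz": 0}, {"dx": 0, "dy": 0.0001, "dz": -0.0027, "wx": 0, "wy": 0, "wz": 0}, {"dx": 0, "dy": 0.0001, "dz": -0.0027, "wx": 0, "wy": 0, "wz": 0}, {"dx": 0, "dy": 0, "dz": 0, "wx": 0, "wy": 0, "wz": 0}]'

```text
t: 17.57
tool_pos: [0.5033, 0.4197, 0.1696]
ee_rot: [-90.0, 0.0, -4.3]
contact_force: [-0.3, -0.5, 0.4]
opening: 0.0
```

>>> drive_tool --steps '[{"dx": 0, "dy": 0.0005, "dz": -0.0026, "wx": 0, "wy": 0, "wz": 0}, {"dx": 0, "dy": 0.0006, "dz": -0.0026, "wx": 0, "wy": 0, "wz": 0}, {"dx": 0, "dy": 0.0006, "dz": -0.0026, "wx": 0, "wy": 0, "wz": 0}, {"dx": 0, "dy": 0.0007, "dz": -0.0026, "wx": 0, "wy": 0, "wz": 0}, {"dx": 0, "dy": 0, "dz": 0, "wx": 0, "wy": 0, "wz": 0}]'

```text
t: 17.98
tool_pos: [0.5024, 0.4093, 0.1669]
ee_rot: [-90.0, 0.0, -4.2]
contact_force: [-0.5, -0.5, 0.1]
opening: -0.0001
```

```bash
python3 look.py side 260 130 350 250 s12; python3 look.py top 160 205 320 305 t12
```

```text
scale 4.916666666666667 (590, 442, 3)
18.0333 [0.5024 0.4095 0.167 ] [-9.003e+01  3.000e-02 -4.240e+00] [-0.29 -0.13 -1.07] [ 0.001 -0.021 -0.008] 0.00029553495715997245
scale 4.875 (488, 780, 3)
18.0833 [0.5024 0.4096 0.167 ] [-9.002e+01  3.000e-02 -4.240e+00] [-0.59 -0.85  0.36] [-0.006  0.004 -0.004] -0.00023395101022505627
```

View pics/s12.png

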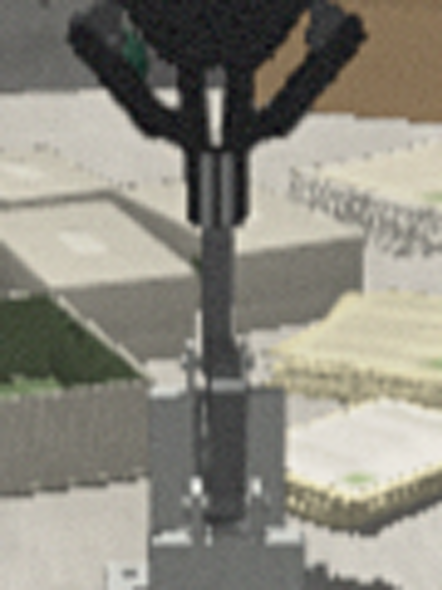

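View pics/t12.png

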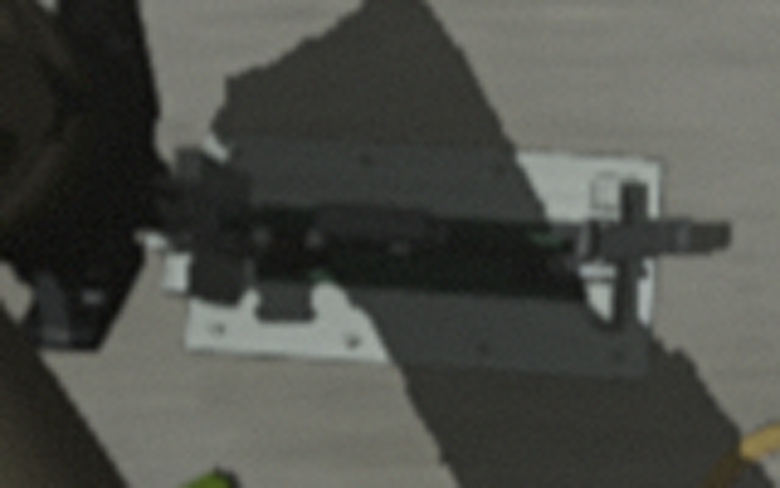

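>>> drive_tool --steps '[{"dx": 0, "dy": 0.0009, "dz": -0.0029, "wx": 0, "wy": 0, "wz": 0}, {"dx": 0, "dy": 0.0009, "dz": -0.0029, "wx": 0, "wy": 0, "wz": 0}, {"dx": 0, "dy": 0.001, "dz": -0.0029, "wx": 0, "wy": 0, "wz": 0}, {"dx": 0, "dy": 0, "dz": 0, "wx": 0, "wy": 0, "wz": 0}, {"dx": 0, "dy": 0, "dz": 0, "wx": 0, "wy": 0, "wz": 0}]'

```text
t: 18.5
tool_pos: [0.5019, 0.4009, 0.1643]
ee_rot: [-90.0, 0.0, -4.2]
contact_force: [-0.7, -0.5, -0.9]
opening: 0.0001
```

>>> drive_tool --steps '[{"dx": 0, "dy": 0.0006, "dz": -0.0009, "wx": 0, "wy": 0, "wz": 0}, {"dx": 0, "dy": 0.0006, "dz": -0.0009, "wx": 0, "wy": 0, "wz": 0}, {"dx": 0, "dy": 0, "dz": 0, "wx": 0, "wy": 0, "wz": 0}]'

```text
t: 18.75
tool_pos: [0.5018, 0.3994, 0.1632]
ee_rot: [-90.0, -0.0, -4.2]
contact_force: [0.2, -0.0, 1.2]
opening: -0.0001
```

>>> drive_tool --steps '[{"dx": 0, "dy": 0.0006, "dz": -0.0009, "wx": 0, "wy": 0, "wz": 0}, {"dx": 0, "dy": 0.0006, "dz": -0.0009, "wx": 0, "wy": 0, "wz": 0}, {"dx": 0, "dy": 0, "dz": 0, "wx": 0, "wy": 0, "wz": 0}]'

```text
t: 19.0
tool_pos: [0.5017, 0.3975, 0.162]
ee_rot: [-90.0, -0.0, -4.2]
contact_force: [-0.1, 1.2, 0.8]
opening: 0.0001
```

>>> drive_tool --steps '[{"dx": 0, "dy": 0.0006, "dz": -0.0009, "wx": 0, "wy": 0, "wz": 0}, {"dx": 0, "dy": 0.0006, "dz": -0.0009, "wx": 0, "wy": 0, "wz": 0}, {"dx": 0, "dy": 0, "dz": 0, "wx": 0, "wy": 0, "wz": 0}]'

```text
t: 19.25
tool_pos: [0.5016, 0.3959, 0.1609]
ee_rot: [-90.0, -0.0, -4.2]
contact_force: [-0.5, -0.3, 1.9]
opening: 0.0001
```

>>> drive_tool --steps '[{"dx": 0, "dy": 0.0006, "dz": -0.0009, "wx": 0, "wy": 0, "wz": 0}, {"dx": 0, "dy": 0.0006, "dz": -0.0009, "wx": 0, "wy": 0, "wz": 0}, {"dx": 0, "dy": 0, "dz": 0, "wx": 0, "wy": 0, "wz": 0}]'

```text
t: 19.5
tool_pos: [0.5016, 0.3945, 0.1601]
ee_rot: [-89.9, -0.0, -4.2]
contact_force: [0.2, 2.0, 3.9]
opening: -0.0001
```

```bash
python3 look.py side 260 130 350 250 s13
```

```text
scale 4.916666666666667 (590, 442, 3)
19.55 [0.5015 0.3945 0.1601] [-8.993e+01 -4.000e-02 -4.220e+00] [-1.52  2.41  3.26] [0.45  0.071 0.035] 0.00010105815873182027
```

View pics/s13.png

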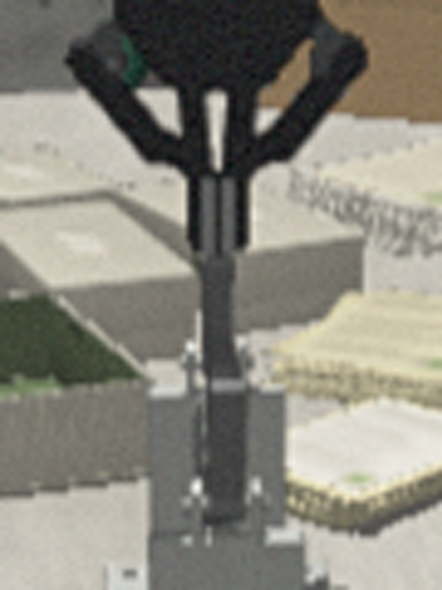

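>>> drive_tool --steps '[{"dx": 0, "dy": 0.0006, "dz": -0.0009, "wx": 0, "wy": 0, "wz": 0}, {"dx": 0, "dy": 0.0007, "dz": -0.0009, "wx": 0, "wy": 0, "wz": 0}, {"dx": 0, "dy": 0, "dz": 0, "wx": 0, "wy": 0, "wz": 0}]'

```text
t: 19.8
tool_pos: [0.5014, 0.3927, 0.1589]
ee_rot: [-89.9, -0.0, -4.2]
contact_force: [-0.5, 2.6, 5.1]
opening: -0.0002
```

```bash
python3 st.py
```

```text
19.8 [0.5014 0.3927 0.1589] [-8.992e+01 -4.000e-02 -4.210e+00] [-0.53  2.58  5.13] [ 0.524  0.228 -0.003] -0.0002
```

>>> drive_tool --steps '[{"dx": 0, "dy": 0.0007, "dz": -0.0009, "wx": 0, "wy": 0, "wz": 0}, {"dx": 0, "dy": 0, "dz": 0, "wx": 0, "wy": 0, "wz": 0}, {"dx": 0, "dy": 0, "dz": 0, "wx": 0, "wy": 0, "wz": 0}]'

```text
t: 20.05
tool_pos: [0.5014, 0.392, 0.1584]
ee_rot: [-89.9, -0.1, -4.2]
contact_force: [-0.9, 3.1, 5.5]
opening: 0.0002
```

```bash
python3 st.py
```

```text
20.05 [0.5014 0.392  0.1584] [-8.991e+01 -5.000e-02 -4.210e+00] [-0.9   3.13  5.5 ] [0.577 0.227 0.021] 0.0002
```

>>> drive_tool --steps '[{"dx": 0, "dy": 0.0006, "dz": -0.0009, "wx": 0, "wy": 0, "wz": 0}, {"dx": 0, "dy": 0, "dz": 0, "wx": 0, "wy": 0, "wz": 0}, {"dx": 0, "dy": 0.0006, "dz": -0.0009, "wx": 0, "wy": 0, "wz": 0}, {"dx": 0, "dy": 0, "dz": 0, "wx": 0, "wy": 0, "wz": 0}]'

```text
t: 20.38
tool_pos: [0.5013, 0.3905, 0.1574]
ee_rot: [-89.9, -0.1, -4.2]
contact_force: [-0.7, 3.8, 6.5]
opening: 0.0002
```

>>> drive_tool --steps '[{"dx": 0, "dy": 0.0006, "dz": -0.0009, "wx": 0, "wy": 0, "wz": 0}, {"dx": 0, "dy": 0, "dz": 0, "wx": 0, "wy": 0, "wz": 0}, {"dx": 0, "dy": 0, "dz": 0, "wx": 0, "wy": 0, "wz": 0}]'

```text
t: 20.63
tool_pos: [0.5011, 0.3889, 0.1562]
ee_rot: [-90.0, -0.0, -4.2]
contact_force: [-0.7, 1.8, 4.4]
opening: -0.0003
```

```bash
python3 st.py
```

```text
20.63 [0.5011 0.3889 0.1562] [-8.997e+01 -4.000e-02 -4.220e+00] [-0.67  1.76  4.37] [0.376 0.129 0.038] -0.0003
```

>>> drive_tool --steps '[{"dx": 0, "dy": 0.0007, "dz": -0.0008, "wx": 0, "wy": 0, "wz": 0}, {"dx": 0, "dy": 0, "dz": 0, "wx": 0, "wy": 0, "wz": 0}, {"dx": 0, "dy": 0, "dz": 0, "wx": 0, "wy": 0, "wz": 0}]'

```text
t: 20.88
tool_pos: [0.501, 0.3877, 0.1552]
ee_rot: [-90.0, -0.0, -4.2]
contact_force: [0.2, 2.2, 4.8]
opening: -0.0001
```

>>> drive_tool --steps '[{"dx": 0, "dy": 0.0005, "dz": -0.0006, "wx": 0, "wy": 0, "wz": 0}, {"dx": 0, "dy": 0, "dz": 0, "wx": 0, "wy": 0, "wz": 0}, {"dx": 0, "dy": 0, "dz": 0, "wx": 0, "wy": 0, "wz": 0}]'

```text
t: 21.13
tool_pos: [0.501, 0.3872, 0.1548]
ee_rot: [-90.0, -0.0, -4.2]
contact_force: [-1.1, 2.0, 4.9]
opening: -0.0002
```

```bash
python3 look.py side 260 130 350 250 s14
```

```text
scale 4.916666666666667 (590, 442, 3)
21.1833 [0.501  0.3872 0.1548] [-9.00e+01 -1.00e-02 -4.23e+00] [-0.71  2.42  5.49] [ 0.334  0.179 -0.05 ] -0.00034944349041196994
```

View pics/s14.png

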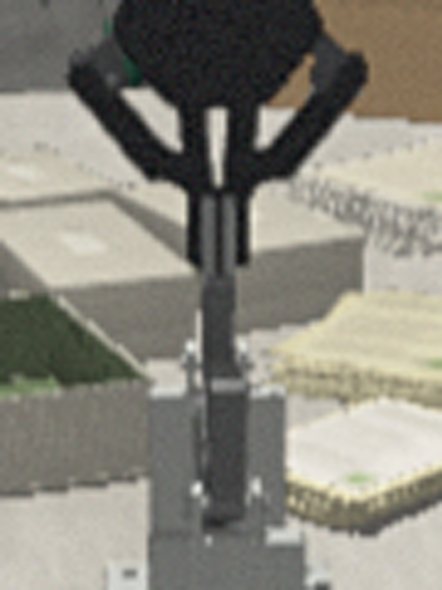

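>>> drive_tool --steps '[{"dx": 0, "dy": 0.0006, "dz": -0.0007, "wx": 0, "wy": 0, "wz": 0}, {"dx": 0, "dy": 0, "dz": 0, "wx": 0, "wy": 0, "wz": 0}, {"dx": 0, "dy": 0, "dz": 0, "wx": 0, "wy": 0, "wz": 0}]'

```text
t: 21.43
tool_pos: [0.5009, 0.3865, 0.1542]
ee_rot: [-90.0, -0.0, -4.2]
contact_force: [-1.9, 2.3, 5.2]
opening: 0.0003
```

>>> drive_tool --steps '[{"dx": 0, "dy": 0.0006, "dz": -0.0006, "wx": 0, "wy": 0, "wz": 0}, {"dx": 0, "dy": 0, "dz": 0, "wx": 0, "wy": 0, "wz": 0}, {"dx": 0, "dy": 0, "dz": 0, "wx": 0, "wy": 0, "wz": 0}]'

```text
t: 21.68
tool_pos: [0.5009, 0.3859, 0.1537]
ee_rot: [-90.0, -0.0, -4.2]
contact_force: [-0.9, 2.0, 5.4]
opening: -0.0003
```

>>> drive_tool --steps '[{"dx": 0, "dy": 0.0006, "dz": -0.0006, "wx": 0, "wy": 0, "wz": 0}, {"dx": 0, "dy": 0, "dz": 0, "wx": 0, "wy": 0, "wz": 0}, {"dx": 0, "dy": 0, "dz": 0, "wx": 0, "wy": 0, "wz": 0}]'

```text
t: 21.93
tool_pos: [0.5009, 0.3854, 0.1532]
ee_rot: [-90.0, -0.0, -4.2]
contact_force: [-1.5, 2.6, 6.2]
opening: -0.0001
```

>>> drive_tool --steps '[{"dx": 0, "dy": 0.0005, "dz": -0.0005, "wx": 0, "wy": 0, "wz": 0}, {"dx": 0, "dy": 0, "dz": 0, "wx": 0, "wy": 0, "wz": 0}, {"dx": 0, "dy": 0, "dz": 0, "wx": 0, "wy": 0, "wz": 0}]'

```text
t: 22.18
tool_pos: [0.5008, 0.3849, 0.1528]
ee_rot: [-90.0, -0.0, -4.2]
contact_force: [-1.2, 2.4, 6.3]
opening: 0.0
```

>>> drive_tool --steps '[{"dx": 0, "dy": 0.0005, "dz": -0.0005, "wx": 0, "wy": 0, "wz": 0}, {"dx": 0, "dy": 0, "dz": 0, "wx": 0, "wy": 0, "wz": 0}, {"dx": 0, "dy": 0, "dz": 0, "wx": 0, "wy": 0, "wz": 0}]'

```text
t: 22.43
tool_pos: [0.5008, 0.3845, 0.1523]
ee_rot: [-90.0, -0.0, -4.2]
contact_force: [-0.7, 2.5, 5.9]
opening: -0.0003
```

>>> drive_tool --steps '[{"dx": 0, "dy": 0.0005, "dz": -0.0005, "wx": 0, "wy": 0, "wz": 0}, {"dx": 0, "dy": 0, "dz": 0, "wx": 0, "wy": 0, "wz": 0}, {"dx": 0, "dy": 0, "dz": 0, "wx": 0, "wy": 0, "wz": 0}]'

```text
t: 22.68
tool_pos: [0.5008, 0.384, 0.1519]
ee_rot: [-90.0, -0.0, -4.2]
contact_force: [-0.8, 2.2, 7.4]
opening: -0.0001
```

```bash
python3 look.py side 260 130 350 250 s15
```

```text
scale 4.916666666666667 (590, 442, 3)
22.7333 [0.5008 0.384  0.1519] [-8.996e+01 -4.000e-02 -4.230e+00] [-1.31  3.05  6.47] [ 0.395  0.27  -0.07 ] 0.00011255777381975865
```

View pics/s15.png

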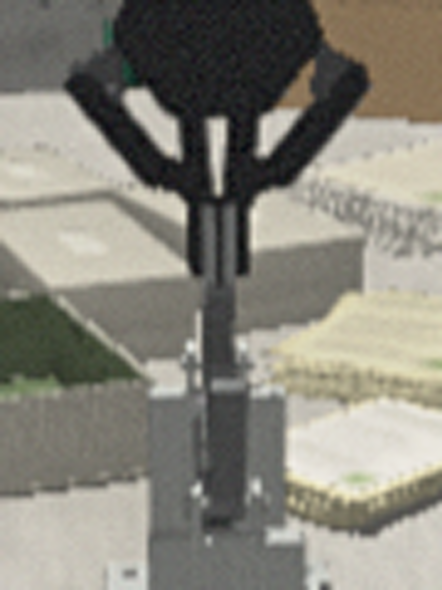

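>>> drive_tool --steps '[{"dx": 0, "dy": 0.0006, "dz": -0.0005, "wx": 0, "wy": 0, "wz": 0}, {"dx": 0, "dy": 0, "dz": 0, "wx": 0, "wy": 0, "wz": 0}, {"dx": 0, "dy": 0, "dz": 0, "wx": 0, "wy": 0, "wz": 0}]'

```text
t: 22.98
tool_pos: [0.5008, 0.3836, 0.1514]
ee_rot: [-90.0, -0.0, -4.2]
contact_force: [-1.5, 2.3, 7.2]
opening: -0.0002
```

>>> drive_tool --steps '[{"dx": 0, "dy": 0.0006, "dz": -0.0005, "wx": 0, "wy": 0, "wz": 0}, {"dx": 0, "dy": 0, "dz": 0, "wx": 0, "wy": 0, "wz": 0}, {"dx": 0, "dy": 0, "dz": 0, "wx": 0, "wy": 0, "wz": 0}]'

```text
t: 23.23
tool_pos: [0.5007, 0.3831, 0.1509]
ee_rot: [-90.0, -0.0, -4.2]
contact_force: [-3.0, 3.3, 8.0]
opening: 0.0003
```

>>> drive_tool --steps '[{"dx": 0, "dy": 0.0006, "dz": -0.0005, "wx": 0, "wy": 0, "wz": 0}, {"dx": 0, "dy": 0, "dz": 0, "wx": 0, "wy": 0, "wz": 0}, {"dx": 0, "dy": 0, "dz": 0, "wx": 0, "wy": 0, "wz": 0}]'

```text
t: 23.48
tool_pos: [0.5007, 0.3826, 0.1504]
ee_rot: [-89.9, -0.1, -4.2]
contact_force: [-0.8, 2.0, 8.7]
opening: -0.0001
```

>>> drive_tool --steps '[{"dx": 0, "dy": 0.0006, "dz": -0.0005, "wx": 0, "wy": 0, "wz": 0}, {"dx": 0, "dy": 0, "dz": 0, "wx": 0, "wy": 0, "wz": 0}, {"dx": 0, "dy": 0, "dz": 0, "wx": 0, "wy": 0, "wz": 0}]'

```text
t: 23.73
tool_pos: [0.5007, 0.3821, 0.1499]
ee_rot: [-89.9, -0.1, -4.2]
contact_force: [-1.4, 1.6, 8.7]
opening: 0.0003
```

>>> drive_tool --steps '[{"dx": 0, "dy": 0.0005, "dz": -0.0004, "wx": 0, "wy": 0, "wz": 0}, {"dx": 0, "dy": 0, "dz": 0, "wx": 0, "wy": 0, "wz": 0}, {"dx": 0, "dy": 0, "dz": 0, "wx": 0, "wy": 0, "wz": 0}]'

```text
t: 23.98
tool_pos: [0.5007, 0.3818, 0.1496]
ee_rot: [-89.9, -0.1, -4.2]
contact_force: [-1.9, 2.4, 9.3]
opening: 0.0
```

```bash
python3 st.py;  python3 look.py top 160 205 320 305 t16
```

```text
23.98 [0.5007 0.3818 0.1496] [-8.993e+01 -6.000e-02 -4.220e+00] [-1.89  2.38  9.35] [0.375 0.416 0.019] 0.0
scale 4.875 (488, 780, 3)
24.0333 [0.5007 0.3818 0.1496] [-8.993e+01 -6.000e-02 -4.220e+00] [-1.99  2.27  9.41] [0.358 0.462 0.002] 0.00017864941933072814
```

View pics/t16.png

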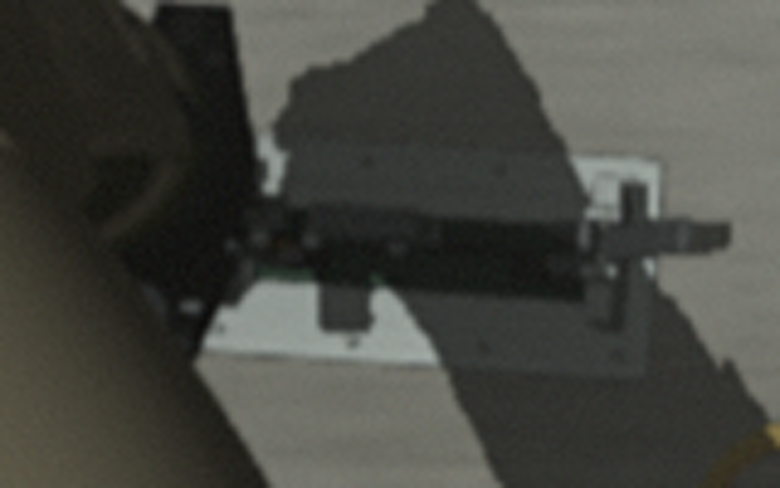

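>>> drive_tool --steps '[{"dx": 0, "dy": 0.0005, "dz": -0.0004, "wx": 0, "wy": 0, "wz": 0}, {"dx": 0, "dy": 0, "dz": 0, "wx": 0, "wy": 0, "wz": 0}, {"dx": 0, "dy": 0, "dz": 0, "wx": 0, "wy": 0, "wz": 0}]'

```text
t: 24.28
tool_pos: [0.5007, 0.3815, 0.1493]
ee_rot: [-89.9, -0.1, -4.2]
contact_force: [-2.8, 2.1, 10.2]
opening: 0.0003
```

>>> drive_tool --steps '[{"dx": 0, "dy": 0.0005, "dz": -0.0004, "wx": 0, "wy": 0, "wz": 0}, {"dx": 0, "dy": 0, "dz": 0, "wx": 0, "wy": 0, "wz": 0}, {"dx": 0, "dy": 0, "dz": 0, "wx": 0, "wy": 0, "wz": 0}]'

```text
t: 24.53
tool_pos: [0.5007, 0.3813, 0.149]
ee_rot: [-89.9, -0.1, -4.2]
contact_force: [-2.3, 2.8, 11.9]
opening: -0.0004
```

>>> drive_tool --steps '[{"dx": 0, "dy": 0.0005, "dz": -0.0004, "wx": 0, "wy": 0, "wz": 0}, {"dx": 0, "dy": 0, "dz": 0, "wx": 0, "wy": 0, "wz": 0}, {"dx": 0, "dy": 0, "dz": 0, "wx": 0, "wy": 0, "wz": 0}]'

```text
t: 24.78
tool_pos: [0.5007, 0.381, 0.1487]
ee_rot: [-89.9, -0.1, -4.2]
contact_force: [-3.2, 3.4, 12.1]
opening: -0.0001
```

>>> drive_tool --steps '[{"dx": 0, "dy": 0.0005, "dz": -0.0005, "wx": 0, "wy": 0, "wz": 0}, {"dx": 0, "dy": 0, "dz": 0, "wx": 0, "wy": 0, "wz": 0}, {"dx": 0, "dy": 0, "dz": 0, "wx": 0, "wy": 0, "wz": 0}]'

```text
t: 25.03
tool_pos: [0.5007, 0.3807, 0.1485]
ee_rot: [-89.8, -0.1, -4.2]
contact_force: [-2.9, 3.5, 12.4]
opening: -0.0003
```

>>> drive_tool --steps '[{"dx": 0, "dy": 0.0004, "dz": -0.0005, "wx": 0, "wy": 0, "wz": 0}, {"dx": 0, "dy": 0, "dz": 0, "wx": 0, "wy": 0, "wz": 0}, {"dx": 0, "dy": 0, "dz": 0, "wx": 0, "wy": 0, "wz": 0}]'

```text
t: 25.28
tool_pos: [0.5007, 0.3805, 0.1483]
ee_rot: [-89.8, -0.1, -4.2]
contact_force: [-3.8, 4.7, 13.4]
opening: 0.0002
```

```bash
python3 look.py side 260 130 350 250 s17; python3 - <<'E'
E
```

```text
scale 4.916666666666667 (590, 442, 3)
25.3333 [0.5007 0.3805 0.1482] [-89.81  -0.12  -4.19] [-3.17  4.57 14.4 ] [ 0.65   0.703 -0.044] -0.00015716537513276666
```

View pics/s17.png

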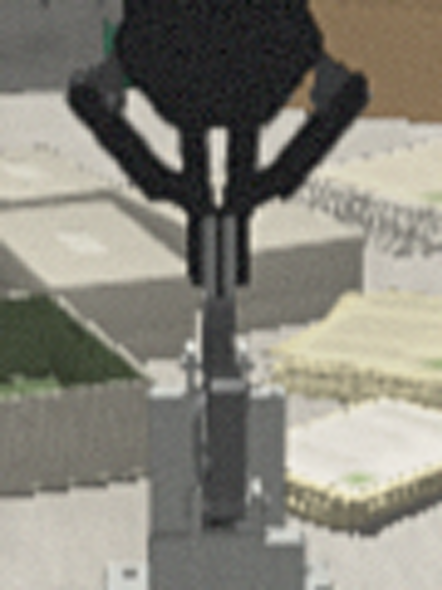

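>>> drive_tool --steps '[{"dx": 0, "dy": 0.0003, "dz": -0.0005, "wx": 0, "wy": 0, "wz": 0}, {"dx": 0, "dy": 0, "dz": 0, "wx": 0, "wy": 0, "wz": 0}, {"dx": 0, "dy": 0, "dz": 0, "wx": 0, "wy": 0, "wz": 0}]'

```text
t: 25.58
tool_pos: [0.5007, 0.3803, 0.148]
ee_rot: [-89.8, -0.1, -4.2]
contact_force: [-3.6, 4.8, 13.4]
opening: -0.0003
```

>>> drive_tool --steps '[{"dx": 0, "dy": 0.0003, "dz": -0.0003, "wx": 0, "wy": 0, "wz": 0}, {"dx": 0, "dy": 0, "dz": 0, "wx": 0, "wy": 0, "wz": 0}, {"dx": 0, "dy": 0, "dz": 0, "wx": 0, "wy": 0, "wz": 0}]'

```text
t: 25.83
tool_pos: [0.5007, 0.3802, 0.1479]
ee_rot: [-89.8, -0.1, -4.2]
contact_force: [-4.5, 5.1, 13.5]
opening: 0.0003
```

```bash
python3 st.py
```

```text
25.83 [0.5007 0.3802 0.1479] [-89.75  -0.13  -4.18] [-4.55  5.07 13.49] [ 0.906  0.821 -0.   ] 0.0003
```

Resistance has climbed to about 15 N with motion nearly stopped. Backing off for a look.

>>> drive_tool --steps '[{"dx": 0, "dy": -0.004, "dz": 0.004, "wx": 0, "wy": 0, "wz": 0}, {"dx": 0, "dy": -0.015, "dz": 0.005, "wx": 0, "wy": 0, "wz": 0}, {"dx": 0, "dy": -0.03, "dz": 0, "wx": 0, "wy": 0, "wz": 0}, {"dx": 0, "dy": -0.035, "dz": 0, "wx": 0, "wy": 0, "wz": 0}, {"dx": 0, "dy": -0.03, "dz": 0.02, "wx": 0, "wy": 0, "wz": 0}, {"dx": 0, "dy": 0, "dz": 0.035, "wx": 0, "wy": 0, "wz": 0}, {"dx": 0, "dy": 0, "dz": 0.035, "wx": 0, "wy": 0, "wz": 0}, {"dx": 0, "dy": 0, "dz": 0.02, "wx": 0, "wy": 0, "wz": 0}, {"dx": 0, "dy": 0, "dz": 0, "wx": 0, "wy": 0, "wz": 0}]'

```text
t: 26.58
tool_pos: [0.5084, 0.4999, 0.2565]
ee_rot: [-90.1, 0.1, -4.1]
contact_force: [-0.1, -0.4, -1.1]
opening: 0.0003
```

```bash
python3 look.py side 260 130 350 250 s18; python3 look.py top 160 205 320 305 t18
```

```text
scale 4.916666666666667 (590, 442, 3)
26.6333 [0.5085 0.498  0.2567] [-90.19   0.12  -4.11] [ 0.61 -0.12 -0.9 ] [-0.067 -0.089 -0.032] 9.286083815294078e-05
scale 4.875 (488, 780, 3)
26.6833 [0.5087 0.4968 0.2572] [-90.19   0.11  -4.18] [ 0.2  -0.41 -1.  ] [-0.041  0.026 -0.024] 0.00022057920295759422
```

View pics/s18.png

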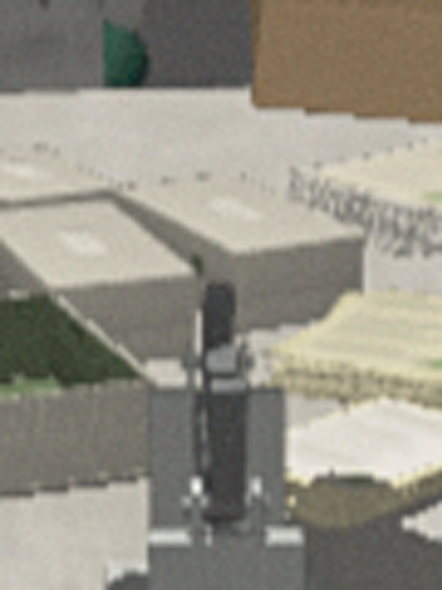

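View pics/t18.png

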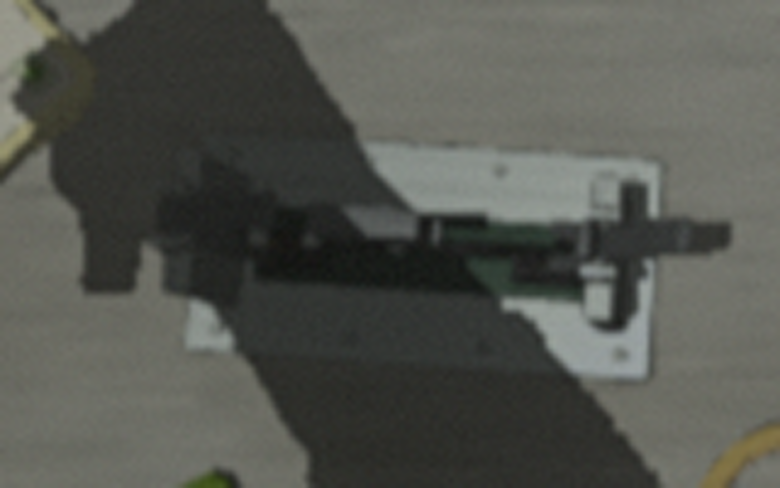

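Run:
```python
from h import *
s=np.load("s18.npz"); t=np.load("t18.npz")
a=np.radians(-4.2)
def W(x,y,z): return np.array([.4967+x*np.cos(a)-y*np.sin(a),.3305+x*np.sin(a)+y*np.cos(a),z])
for th in (1.1,1.2,1.25,1.3,1.34,1.4):
    ps=th-np.radians(32)
    P=W(0,.086-.07*np.sin(ps)+.003*np.cos(ps),.108+.07*np.cos(ps)+.003*np.sin(ps)); Q=W(0,.086-.07*np.sin(ps)-.003*np.cos(ps),.108+.07*np.cos(ps)-.003*np.sin(ps))
    print(th,"side",((proj(s,P)[0]-[260,130]+.5)*4.9167).round(1),((proj(s,Q)[0]-[260,130]+.5)*4.9167).round(1),"top",((proj(t,P)[0]-[160,205]+.5)*4.875).round(1),((proj(t,Q)[0]-[160,205]+.5)*4.875).round(1))
c=cv2.convertScaleAbs(t["pixels"][235:268,190:270,::-1],alpha=2.5,beta=10); cv2.imwrite("pics/z18.png",cv2.resize(c,None,fx=9.75,fy=9.75,interpolation=cv2.INTER_CUBIC))
```

```text
1.1 side [217.1 251.8] [217.5 262.4] top [219.  205.5] [234.7 207.3]
1.2 side [217.5 264.3] [217.9 275.9] top [237.3 207.7] [252.3 209.6]
1.25 side [217.7 271. ] [218.1 283.1] top [246.1 208.8] [260.7 210.7]
1.3 side [217.9 277.9] [218.2 290.5] top [254.7 209.9] [268.9 211.9]
1.34 side [218.1 283.7] [218.4 296.5] top [261.4 210.8] [275.2 212.8]
1.4 side [218.3 292.6] [218.6 305.9] top [271.1 212.2] [284.2 214.2]
```

View pics/z18.png

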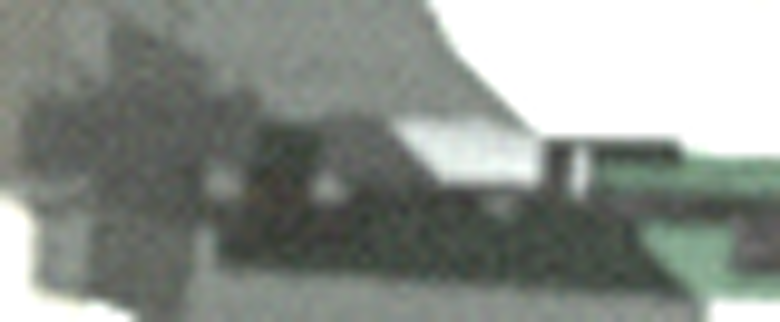

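Left lever reads about 1.34 rad in both views (side tip at crop y≈283, top tip at about x=276). Moving over to the right lever.

>>> drive_tool --steps '[{"dx": 0, "dy": 0, "dz": -0.02, "wx": 0, "wy": 0, "wz": 0}, {"dx": 0, "dy": 0, "dz": -0.03, "wx": 0, "wy": 0, "wz": 0}, {"dx": 0, "dy": 0, "dz": -0.035, "wx": 0, "wy": 0, "wz": 0}, {"dx": 0, "dy": 0, "dz": -0.035, "wx": 0, "wy": 0, "wz": 0}, {"dx": 0, "dy": 0, "dz": -0.035, "wx": 0, "wy": 0, "wz": 0}, {"dx": 0, "dy": 0, "dz": -0.035, "wx": 0, "wy": 0, "wz": 0}, {"dx": 0, "dy": 0, "dz": -0.035, "wx": 0, "wy": 0, "wz": 0}, {"dx": 0, "dy": 0, "dz": -0.035, "wx": 0, "wy": 0, "wz": 0}, {"dx": 0, "dy": 0, "dz": -0.03, "wx": 0, "wy": 0, "wz": 0}, {"dx": 0, "dy": 0, "dz": -0.028, "wx": 0, "wy": 0, "wz": 0}, {"dx": 0, "dy": 0, "dz": 0, "wx": 0, "wy": 0, "wz": 0}, {"dx": 0, "dy": 0, "dz": 0, "wx": 0, "wy": 0, "wz": 0}]'

```text
t: 27.68
tool_pos: [0.4848, 0.1776, 0.2595]
ee_rot: [-90.0, 0.0, -4.5]
contact_force: [0.4, 1.0, 1.2]
opening: 0.0001
```

```bash
cat > loc.py <<'E'
from station import ctrl; import numpy as np
s=ctrl.sense(); p=s["tool_pos"]; a=np.radians(-4.2); d=p[:2]-[.4967,.3305]
print(round(s["t"],2),"local",(d[0]*np.cos(a)+d[1]*np.sin(a)).round(4),(-d[0]*np.sin(a)+d[1]*np.cos(a)).round(4),p[2].round(4),s["ee_rot"].round(1),"F",s["contact_force"].round(1))
E
python3 loc.py
```

```text
27.68 local -0.0007 -0.1534 0.2595 [-90.    0.   -4.5] F [0.4 1.  1.2]
```

>>> drive_tool --steps '[{"dx": 0.0005, "dy": 0.02, "dz": 0, "wx": 0, "wy": 0, "wz": 0}, {"dx": 0, "dy": 0.02, "dz": 0, "wx": 0, "wy": 0, "wz": 0}, {"dx": 0, "dy": 0.02, "dz": 0, "wx": 0, "wy": 0, "wz": 0}, {"dx": 0, "dy": 0.02, "dz": 0, "wx": 0, "wy": 0, "wz": 0}, {"dx": 0, "dy": 0.015, "dz": 0, "wx": 0, "wy": 0, "wz": 0}, {"dx": 0, "dy": 0.008, "dz": 0, "wx": 0, "wy": 0, "wz": 0}, {"dx": 0, "dy": 0, "dz": 0, "wx": 0, "wy": 0, "wz": 0}, {"dx": 0, "dy": 0, "dz": 0, "wx": 0, "wy": 0, "wz": 0}]'

```text
t: 28.35
tool_pos: [0.4858, 0.1803, 0.1564]
ee_rot: [-90.0, 0.0, -4.2]
contact_force: [-0.4, -0.1, -0.2]
opening: -0.0001
```

```bash
python3 loc.py; python3 look.py side 260 130 350 250 s19; python3 look.py top 160 205 320 305 t19
```

```text
28.35 local 0.0002 -0.1505 0.1564 [-90.    0.   -4.2] F [-0.4 -0.1 -0.2]
scale 4.916666666666667 (590, 442, 3)
28.4 [0.4865 0.1804 0.1571] [-8.998e+01 -5.000e-02 -4.200e+00] [0.02 0.45 0.17] [0.037 0.002 0.015] -1.5002890410107096e-05
scale 4.875 (488, 780, 3)
28.45 [0.4868 0.1804 0.1575] [-89.97  -0.1   -4.21] [ 0.28 -0.65 -0.39] [-0.007  0.004 -0.009] 0.0003113826069503979
```

View pics/s19.png

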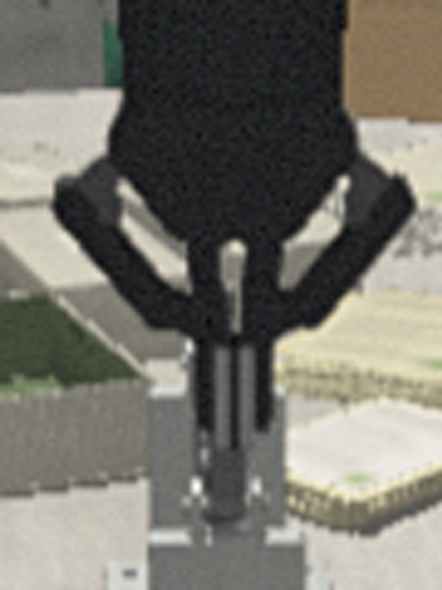

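View pics/t19.png

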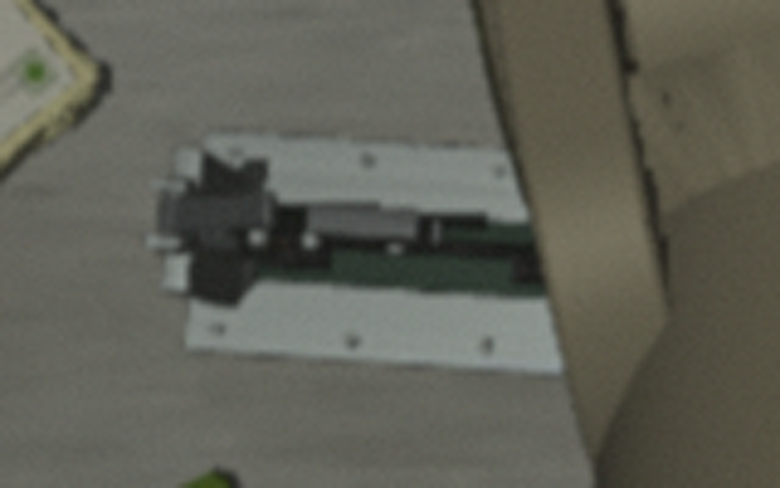

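>>> drive_tool --steps '[{"dx": -0.0008, "dy": 0.003, "dz": 0.002, "wx": 0, "wy": 0, "wz": 0}, {"dx": -0.0007, "dy": 0, "dz": 0.003, "wx": 0, "wy": 0, "wz": 0}, {"dx": 0, "dy": 0, "dz": 0.003, "wx": 0, "wy": 0, "wz": 0}, {"dx": 0, "dy": 0, "dz": 0.003, "wx": 0, "wy": 0, "wz": 0}, {"dx": 0, "dy": 0, "dz": 0.003, "wx": 0, "wy": 0, "wz": 0}, {"dx": 0, "dy": 0, "dz": 0.003, "wx": 0, "wy": 0, "wz": 0}, {"dx": 0, "dy": 0, "dz": 0.003, "wx": 0, "wy": 0, "wz": 0}, {"dx": 0, "dy": 0, "dz": 0.003, "wx": 0, "wy": 0, "wz": 0}, {"dx": 0, "dy": 0, "dz": 0, "wx": 0, "wy": 0, "wz": 0}]'

```text
t: 29.2
tool_pos: [0.4864, 0.2036, 0.1535]
ee_rot: [-90.0, -0.0, -4.2]
contact_force: [0.8, 0.4, -1.5]
opening: -0.0003
```

>>> drive_tool --steps '[{"dx": 0, "dy": -0.001, "dz": 0.003, "wx": 0, "wy": 0, "wz": 0}, {"dx": 0, "dy": -0.001, "dz": 0.003, "wx": 0, "wy": 0, "wz": 0}, {"dx": 0, "dy": -0.001, "dz": 0.003, "wx": 0, "wy": 0, "wz": 0}, {"dx": 0, "dy": -0.001, "dz": 0.003, "wx": 0, "wy": 0, "wz": 0}, {"dx": 0, "dy": 0, "dz": 0, "wx": 0, "wy": 0, "wz": 0}]'

```text
t: 29.62
tool_pos: [0.4873, 0.2157, 0.1576]
ee_rot: [-90.0, -0.0, -4.2]
contact_force: [-0.8, 0.1, -0.5]
opening: -0.0001
```

```bash
python3 loc.py; python3 look.py side 260 130 350 250 s20
```

```text
29.62 local -0.001 -0.1152 0.1576 [-90.   -0.   -4.2] F [-0.8  0.1 -0.5]
scale 4.916666666666667 (590, 442, 3)
29.6667 [0.4872 0.2156 0.1575] [-8.996e+01 -1.000e-02 -4.190e+00] [ 0.25 -0.05  1.08] [-0.002  0.032  0.025] -0.00046200514091592805
```

View pics/s20.png

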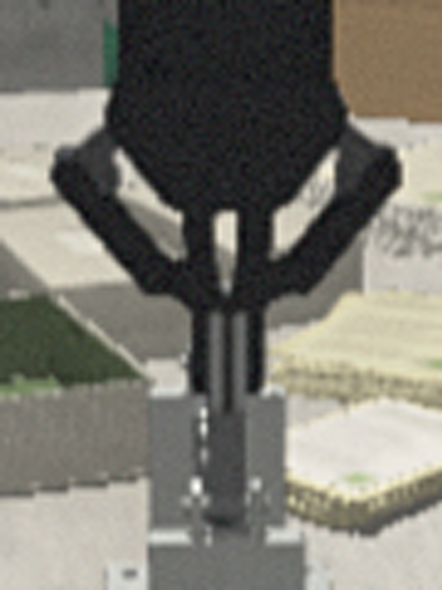

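>>> drive_tool --steps '[{"dx": 0, "dy": -0.003, "dz": 0.0037, "wx": 0, "wy": 0, "wz": 0}, {"dx": 0, "dy": -0.003, "dz": 0.0037, "wx": 0, "wy": 0, "wz": 0}, {"dx": 0, "dy": -0.003, "dz": 0.0037, "wx": 0, "wy": 0, "wz": 0}, {"dx": 0, "dy": -0.003, "dz": 0.0037, "wx": 0, "wy": 0, "wz": 0}, {"dx": 0, "dy": 0.0001, "dz": 0.0027, "wx": 0, "wy": 0, "wz": 0}, {"dx": 0, "dy": 0.0001, "dz": 0.0027, "wx": 0, "wy": 0, "wz": 0}, {"dx": 0, "dy": 0.0001, "dz": 0.0027, "wx": 0, "wy": 0, "wz": 0}, {"dx": 0, "dy": 0.0001, "dz": 0.0027, "wx": 0, "wy": 0, "wz": 0}, {"dx": 0, "dy": 0, "dz": 0, "wx": 0, "wy": 0, "wz": 0}]'

```text
t: 30.42
tool_pos: [0.4891, 0.2411, 0.1689]
ee_rot: [-90.0, -0.0, -4.2]
contact_force: [-1.4, 0.4, 0.3]
opening: 0.0003
```

>>> drive_tool --steps '[{"dx": 0, "dy": 0.0005, "dz": 0.0026, "wx": 0, "wy": 0, "wz": 0}, {"dx": 0, "dy": 0.0006, "dz": 0.0026, "wx": 0, "wy": 0, "wz": 0}, {"dx": 0, "dy": 0.0006, "dz": 0.0026, "wx": 0, "wy": 0, "wz": 0}, {"dx": 0, "dy": 0.0007, "dz": 0.0026, "wx": 0, "wy": 0, "wz": 0}, {"dx": 0, "dy": 0, "dz": 0, "wx": 0, "wy": 0, "wz": 0}]'

```text
t: 30.83
tool_pos: [0.4897, 0.2515, 0.1664]
ee_rot: [-90.0, 0.0, -4.2]
contact_force: [0.8, 0.1, -1.5]
opening: 0.0003
```

```bash
python3 loc.py; python3 look.py side 260 130 350 250 s21
```

```text
30.83 local -0.0012 -0.0793 0.1664 [-90.    0.   -4.2] F [ 0.8  0.1 -1.5]
scale 4.916666666666667 (590, 442, 3)
30.8833 [0.4897 0.2513 0.1664] [-8.999e+01  1.000e-02 -4.200e+00] [ 0.26 -0.37  0.2 ] [ 0.001 -0.    -0.004] 0.00044190515088264295
```

View pics/s21.png

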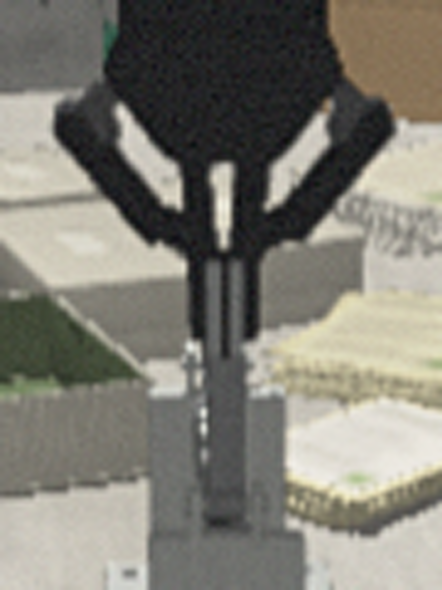

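>>> drive_tool --steps '[{"dx": 0, "dy": 0.0008, "dz": 0.0029, "wx": 0, "wy": 0, "wz": 0}, {"dx": 0, "dy": 0.0008, "dz": 0.0029, "wx": 0, "wy": 0, "wz": 0}, {"dx": 0, "dy": 0.0009, "dz": 0.0029, "wx": 0, "wy": 0, "wz": 0}, {"dx": 0, "dy": 0, "dz": 0, "wx": 0, "wy": 0, "wz": 0}]'

```text
t: 31.22
tool_pos: [0.4904, 0.2601, 0.1638]
ee_rot: [-90.0, 0.0, -4.2]
contact_force: [-0.3, 0.6, 0.4]
opening: -0.0
```

>>> drive_tool --steps '[{"dx": 0, "dy": 0.0006, "dz": 0.0009, "wx": 0, "wy": 0, "wz": 0}, {"dx": 0, "dy": 0.0006, "dz": 0.0009, "wx": 0, "wy": 0, "wz": 0}, {"dx": 0, "dy": 0.0006, "dz": 0.0009, "wx": 0, "wy": 0, "wz": 0}, {"dx": 0, "dy": 0, "dz": 0, "wx": 0, "wy": 0, "wz": 0}]'

```text
t: 31.55
tool_pos: [0.4907, 0.2625, 0.1623]
ee_rot: [-90.0, -0.0, -4.2]
contact_force: [-0.0, 0.1, -0.2]
opening: 0.0003
```

>>> drive_tool --steps '[{"dx": 0, "dy": 0.0006, "dz": 0.0009, "wx": 0, "wy": 0, "wz": 0}, {"dx": 0, "dy": 0.0006, "dz": 0.0009, "wx": 0, "wy": 0, "wz": 0}, {"dx": 0, "dy": 0.0006, "dz": 0.0009, "wx": 0, "wy": 0, "wz": 0}, {"dx": 0, "dy": 0, "dz": 0, "wx": 0, "wy": 0, "wz": 0}]'

```text
t: 31.88
tool_pos: [0.4909, 0.2652, 0.1604]
ee_rot: [-90.0, -0.0, -4.2]
contact_force: [0.6, 0.7, 0.1]
opening: -0.0001
```

```bash
python3 loc.py
```

```text
31.88 local -0.001 -0.0656 0.1604 [-90.   -0.   -4.2] F [0.6 0.7 0.1]
```

>>> drive_tool --steps '[{"dx": 0, "dy": 0.0006, "dz": 0.0009, "wx": 0, "wy": 0, "wz": 0}, {"dx": 0, "dy": 0.0006, "dz": 0.0009, "wx": 0, "wy": 0, "wz": 0}, {"dx": 0, "dy": 0, "dz": 0, "wx": 0, "wy": 0, "wz": 0}]'

```text
t: 32.13
tool_pos: [0.491, 0.2669, 0.1593]
ee_rot: [-90.0, -0.0, -4.2]
contact_force: [0.4, -0.3, 1.1]
opening: 0.0001
```

>>> drive_tool --steps '[{"dx": 0, "dy": 0.0006, "dz": 0.0009, "wx": 0, "wy": 0, "wz": 0}, {"dx": 0, "dy": 0.0006, "dz": 0.0009, "wx": 0, "wy": 0, "wz": 0}, {"dx": 0, "dy": 0, "dz": 0, "wx": 0, "wy": 0, "wz": 0}]'

```text
t: 32.38
tool_pos: [0.4912, 0.2685, 0.1583]
ee_rot: [-90.0, -0.0, -4.2]
contact_force: [-0.2, -2.2, 4.0]
opening: 0.0004
```

```bash
python3 loc.py; python3 look.py side 260 130 350 250 s22
```

```text
32.38 local -0.001 -0.0622 0.1583 [-90.   -0.   -4.2] F [-0.2 -2.2  4. ]
scale 4.916666666666667 (590, 442, 3)
32.4333 [0.4912 0.2685 0.1583] [-9.00e+01 -2.00e-02 -4.23e+00] [ 0.15 -2.08  3.2 ] [-0.251  0.089 -0.009] 0.0003249770604484265
```

View pics/s22.png

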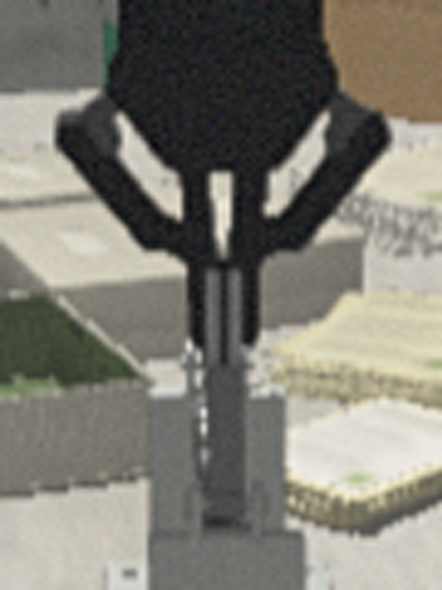

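Toe resistance has begun (about 4.5 N). Continuing in small steps.

>>> drive_tool --steps '[{"dx": 0, "dy": 0.0006, "dz": 0.0009, "wx": 0, "wy": 0, "wz": 0}, {"dx": 0, "dy": 0, "dz": 0, "wx": 0, "wy": 0, "wz": 0}, {"dx": 0, "dy": 0.0006, "dz": 0.0008, "wx": 0, "wy": 0, "wz": 0}, {"dx": 0, "dy": 0, "dz": 0, "wx": 0, "wy": 0, "wz": 0}]'

```text
t: 32.77
tool_pos: [0.4914, 0.2702, 0.1572]
ee_rot: [-90.0, -0.0, -4.2]
contact_force: [-1.0, -2.5, 5.3]
opening: -0.0003
```

>>> drive_tool --steps '[{"dx": 0, "dy": 0.0006, "dz": 0.0008, "wx": 0, "wy": 0, "wz": 0}, {"dx": 0, "dy": 0, "dz": 0, "wx": 0, "wy": 0, "wz": 0}, {"dx": 0, "dy": 0.0006, "dz": 0.0008, "wx": 0, "wy": 0, "wz": 0}, {"dx": 0, "dy": 0, "dz": 0, "wx": 0, "wy": 0, "wz": 0}]'

```text
t: 33.1
tool_pos: [0.4915, 0.2718, 0.1561]
ee_rot: [-90.0, -0.0, -4.2]
contact_force: [-1.3, -2.2, 4.7]
opening: 0.0001
```

>>> drive_tool --steps '[{"dx": 0, "dy": 0.0006, "dz": 0.0008, "wx": 0, "wy": 0, "wz": 0}, {"dx": 0, "dy": 0, "dz": 0, "wx": 0, "wy": 0, "wz": 0}, {"dx": 0, "dy": 0, "dz": 0, "wx": 0, "wy": 0, "wz": 0}]'

```text
t: 33.35
tool_pos: [0.4916, 0.2728, 0.1554]
ee_rot: [-90.0, -0.0, -4.2]
contact_force: [-0.3, -0.9, 4.3]
opening: 0.0002
```

```bash
python3 loc.py
```

```text
33.35 local -0.0009 -0.0579 0.1554 [-90.   -0.   -4.2] F [-0.3 -0.9  4.3]
```

>>> drive_tool --steps '[{"dx": 0, "dy": 0.0006, "dz": 0.0006, "wx": 0, "wy": 0, "wz": 0}, {"dx": 0, "dy": 0, "dz": 0, "wx": 0, "wy": 0, "wz": 0}, {"dx": 0, "dy": 0.0006, "dz": 0.0006, "wx": 0, "wy": 0, "wz": 0}, {"dx": 0, "dy": 0, "dz": 0, "wx": 0, "wy": 0, "wz": 0}]'

```text
t: 33.68
tool_pos: [0.4917, 0.2743, 0.1542]
ee_rot: [-89.9, -0.0, -4.2]
contact_force: [-1.5, -1.1, 5.1]
opening: 0.0
```

>>> drive_tool --steps '[{"dx": 0, "dy": 0.0006, "dz": 0.0006, "wx": 0, "wy": 0, "wz": 0}, {"dx": 0, "dy": 0, "dz": 0, "wx": 0, "wy": 0, "wz": 0}, {"dx": 0, "dy": 0.0006, "dz": 0.0006, "wx": 0, "wy": 0, "wz": 0}, {"dx": 0, "dy": 0, "dz": 0, "wx": 0, "wy": 0, "wz": 0}]'

```text
t: 34.02
tool_pos: [0.4918, 0.2756, 0.1531]
ee_rot: [-89.9, -0.0, -4.2]
contact_force: [-1.4, -1.2, 6.3]
opening: -0.0002
```

>>> drive_tool --steps '[{"dx": 0, "dy": 0.0006, "dz": 0.0006, "wx": 0, "wy": 0, "wz": 0}, {"dx": 0, "dy": 0, "dz": 0, "wx": 0, "wy": 0, "wz": 0}, {"dx": 0, "dy": 0, "dz": 0, "wx": 0, "wy": 0, "wz": 0}]'

```text
t: 34.27
tool_pos: [0.4919, 0.2762, 0.1526]
ee_rot: [-89.9, -0.0, -4.2]
contact_force: [-1.5, -1.9, 6.4]
opening: 0.0002
```

```bash
python3 loc.py; python3 look.py side 260 130 350 250 s23
```

```text
34.27 local -0.0008 -0.0546 0.1526 [-89.9  -0.   -4.2] F [-1.5 -1.9  6.4]
scale 4.916666666666667 (590, 442, 3)
34.3167 [0.4918 0.2762 0.1526] [-8.993e+01 -4.000e-02 -4.210e+00] [-1.28 -0.94  6.02] [-0.182  0.217  0.033] -5.263628877354249e-05
```

View pics/s23.png

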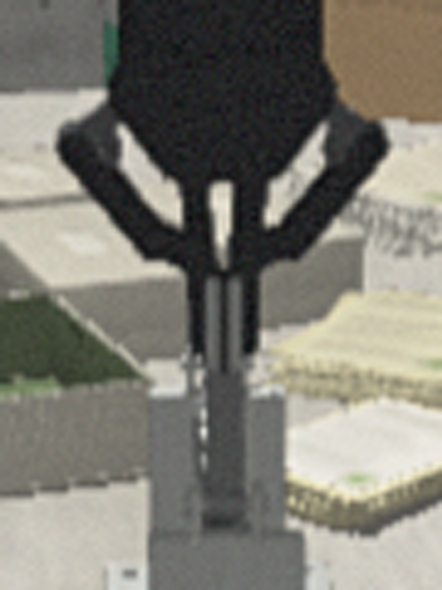

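>>> drive_tool --steps '[{"dx": 0, "dy": 0.0006, "dz": 0.0006, "wx": 0, "wy": 0, "wz": 0}, {"dx": 0, "dy": 0, "dz": 0, "wx": 0, "wy": 0, "wz": 0}, {"dx": 0, "dy": 0.0006, "dz": 0.0006, "wx": 0, "wy": 0, "wz": 0}, {"dx": 0, "dy": 0, "dz": 0, "wx": 0, "wy": 0, "wz": 0}]'

```text
t: 34.65
tool_pos: [0.492, 0.2774, 0.1515]
ee_rot: [-89.9, -0.0, -4.2]
contact_force: [-1.0, -1.0, 6.7]
opening: -0.0002
```

>>> drive_tool --steps '[{"dx": 0, "dy": 0.0006, "dz": 0.0006, "wx": 0, "wy": 0, "wz": 0}, {"dx": 0, "dy": 0, "dz": 0, "wx": 0, "wy": 0, "wz": 0}, {"dx": 0, "dy": 0.0006, "dz": 0.0006, "wx": 0, "wy": 0, "wz": 0}, {"dx": 0, "dy": 0, "dz": 0, "wx": 0, "wy": 0, "wz": 0}]'

```text
t: 34.98
tool_pos: [0.4921, 0.2787, 0.1501]
ee_rot: [-89.9, -0.0, -4.2]
contact_force: [-1.0, -0.5, 5.6]
opening: -0.0001
```

>>> drive_tool --steps '[{"dx": 0, "dy": 0.0005, "dz": 0.0004, "wx": 0, "wy": 0, "wz": 0}, {"dx": 0, "dy": 0, "dz": 0, "wx": 0, "wy": 0, "wz": 0}, {"dx": 0, "dy": 0, "dz": 0, "wx": 0, "wy": 0, "wz": 0}]'

```text
t: 35.23
tool_pos: [0.4921, 0.2792, 0.1497]
ee_rot: [-89.9, -0.0, -4.2]
contact_force: [-0.9, -0.6, 4.8]
opening: -0.0001
```

```bash
python3 loc.py
```

```text
35.23 local -0.0008 -0.0515 0.1497 [-89.9  -0.   -4.2] F [-0.9 -0.6  4.8]
```

>>> drive_tool --steps '[{"dx": 0, "dy": 0.0005, "dz": 0.0005, "wx": 0, "wy": 0, "wz": 0}, {"dx": 0, "dy": 0, "dz": 0, "wx": 0, "wy": 0, "wz": 0}, {"dx": 0, "dy": 0.0005, "dz": 0.0005, "wx": 0, "wy": 0, "wz": 0}, {"dx": 0, "dy": 0, "dz": 0, "wx": 0, "wy": 0, "wz": 0}]'

```text
t: 35.57
tool_pos: [0.4922, 0.28, 0.1489]
ee_rot: [-89.9, -0.1, -4.2]
contact_force: [-1.5, -0.6, 7.2]
opening: 0.0001
```

>>> drive_tool --steps '[{"dx": 0, "dy": 0.0005, "dz": 0.0005, "wx": 0, "wy": 0, "wz": 0}, {"dx": 0, "dy": 0, "dz": 0, "wx": 0, "wy": 0, "wz": 0}, {"dx": 0, "dy": 0, "dz": 0, "wx": 0, "wy": 0, "wz": 0}]'

```text
t: 35.82
tool_pos: [0.4923, 0.2803, 0.1485]
ee_rot: [-89.9, -0.1, -4.2]
contact_force: [-1.6, -2.1, 8.2]
opening: -0.0002
```

>>> drive_tool --steps '[{"dx": 0, "dy": 0.0005, "dz": 0.0005, "wx": 0, "wy": 0, "wz": 0}, {"dx": 0, "dy": 0, "dz": 0, "wx": 0, "wy": 0, "wz": 0}, {"dx": 0, "dy": 0, "dz": 0, "wx": 0, "wy": 0, "wz": 0}]'

```text
t: 36.07
tool_pos: [0.4923, 0.2807, 0.1482]
ee_rot: [-90.0, -0.1, -4.2]
contact_force: [-1.1, -2.1, 9.8]
opening: -0.0002
```

```bash
python3 loc.py
```

```text
36.07 local -0.0007 -0.05 0.1482 [-90.   -0.1  -4.2] F [-1.1 -2.1  9.8]
```

Force is climbing, as it did on the left. Continuing up to about 15 N.

>>> drive_tool --steps '[{"dx": 0, "dy": 0.0005, "dz": 0.0005, "wx": 0, "wy": 0, "wz": 0}, {"dx": 0, "dy": 0, "dz": 0, "wx": 0, "wy": 0, "wz": 0}, {"dx": 0, "dy": 0, "dz": 0, "wx": 0, "wy": 0, "wz": 0}]'

```text
t: 36.32
tool_pos: [0.4923, 0.281, 0.1478]
ee_rot: [-90.0, -0.1, -4.2]
contact_force: [-2.1, -2.5, 10.6]
opening: 0.0
```

>>> drive_tool --steps '[{"dx": 0, "dy": 0.0005, "dz": 0.0005, "wx": 0, "wy": 0, "wz": 0}, {"dx": 0, "dy": 0, "dz": 0, "wx": 0, "wy": 0, "wz": 0}, {"dx": 0, "dy": 0, "dz": 0, "wx": 0, "wy": 0, "wz": 0}]'

```text
t: 36.57
tool_pos: [0.4924, 0.2814, 0.1475]
ee_rot: [-90.0, -0.1, -4.2]
contact_force: [-2.1, -3.7, 9.8]
opening: -0.0001
```

>>> drive_tool --steps '[{"dx": 0, "dy": 0.0004, "dz": 0.0005, "wx": 0, "wy": 0, "wz": 0}, {"dx": 0, "dy": 0, "dz": 0, "wx": 0, "wy": 0, "wz": 0}, {"dx": 0, "dy": 0, "dz": 0, "wx": 0, "wy": 0, "wz": 0}]'

```text
t: 36.82
tool_pos: [0.4924, 0.2816, 0.1472]
ee_rot: [-90.0, -0.1, -4.2]
contact_force: [-2.7, -4.4, 12.6]
opening: -0.0002
```

```bash
python3 loc.py
```

```text
36.82 local -0.0007 -0.0491 0.1472 [-90.   -0.1  -4.2] F [-2.7 -4.4 12.6]
```

>>> drive_tool --steps '[{"dx": 0, "dy": 0.0004, "dz": 0.0005, "wx": 0, "wy": 0, "wz": 0}, {"dx": 0, "dy": 0, "dz": 0, "wx": 0, "wy": 0, "wz": 0}, {"dx": 0, "dy": 0, "dz": 0, "wx": 0, "wy": 0, "wz": 0}]'

```text
t: 37.07
tool_pos: [0.4925, 0.2819, 0.1469]
ee_rot: [-90.0, -0.1, -4.2]
contact_force: [-3.2, -5.0, 13.3]
opening: -0.0002
```

>>> drive_tool --steps '[{"dx": 0, "dy": 0.0004, "dz": 0.0004, "wx": 0, "wy": 0, "wz": 0}, {"dx": 0, "dy": 0, "dz": 0, "wx": 0, "wy": 0, "wz": 0}, {"dx": 0, "dy": 0, "dz": 0, "wx": 0, "wy": 0, "wz": 0}]'

```text
t: 37.32
tool_pos: [0.4925, 0.2822, 0.1467]
ee_rot: [-90.0, -0.1, -4.3]
contact_force: [-3.4, -6.0, 14.0]
opening: 0.0002
```

```bash
python3 loc.py
```

```text
37.32 local -0.0007 -0.0485 0.1467 [-90.   -0.1  -4.3] F [-3.4 -6.  14. ]
```

>>> drive_tool --steps '[{"dx": 0, "dy": -0.004, "dz": -0.004, "wx": 0, "wy": 0, "wz": 0}, {"dx": 0, "dy": -0.015, "dz": -0.005, "wx": 0, "wy": 0, "wz": 0}, {"dx": 0, "dy": -0.03, "dz": 0, "wx": 0, "wy": 0, "wz": 0}, {"dx": 0, "dy": -0.035, "dz": 0, "wx": 0, "wy": 0, "wz": 0}, {"dx": -0.015, "dy": -0.03, "dz": 0, "wx": 0, "wy": 0, "wz": 0}, {"dx": -0.025, "dy": 0, "dz": 0, "wx": 0, "wy": 0, "wz": 0}, {"dx": -0.025, "dy": 0, "dz": 0, "wx": 0, "wy": 0, "wz": 0}, {"dx": -0.025, "dy": 0, "dz": 0, "wx": 0, "wy": 0, "wz": 0}, {"dx": -0.025, "dy": 0, "dz": 0, "wx": 0, "wy": 0, "wz": 0}, {"dx": -0.01, "dy": 0, "dz": 0, "wx": 0, "wy": 0, "wz": 0}, {"dx": 0, "dy": 0, "dz": 0, "wx": 0, "wy": 0, "wz": 0}, {"dx": 0, "dy": 0, "dz": 0, "wx": 0, "wy": 0, "wz": 0}]'

```text
t: 38.32
tool_pos: [0.3672, 0.2835, 0.259]
ee_rot: [-90.0, -0.1, -4.2]
contact_force: [-0.3, 0.1, 1.2]
opening: -0.0003
```

```bash
python3 look.py side 260 150 350 250 s24; python3 look.py top 180 215 310 295 t24
python3 - <<'E'
from h import *
s=np.load("s24.npz"); t=np.load("t24.npz")
a=np.radians(-4.2)
def W(x,y,z): return np.array([.4967+x*np.cos(a)-y*np.sin(a),.3305+x*np.sin(a)+y*np.cos(a),z])
for g in (1,-1):
  for th in (1.2,1.25,1.3,1.34,1.38):
    ps=th-np.radians(32)
    P=W(0,g*(.086-.07*np.sin(ps)+.003*np.cos(ps)),.108+.07*np.cos(ps)+.003*np.sin(ps)); Q=W(0,g*(.086-.07*np.sin(ps)-.003*np.cos(ps)),.108+.07*np.cos(ps)-.003*np.sin(ps))
    print(g,th,"side",((proj(s,P)[0]-[260,150]+.5)*5.9).round(1),((proj(s,Q)[0]-[260,150]+.5)*5.9).round(1),"top",((proj(t,P)[0]-[180,215]+.5)*6).round(1),((proj(t,Q)[0]-[180,215]+.5)*6).round(1))
E
```

```text
scale 5.9 (590, 531, 3)
38.3667 [0.3678 0.2834 0.2589] [-8.997e+01 -5.000e-02 -4.220e+00] [-0.08  0.34 -0.23] [ 0.015 -0.005  0.014] -0.00010147858030873822
scale 6.0 (480, 780, 3)
38.4167 [0.3681 0.2833 0.2588] [-8.998e+01 -4.000e-02 -4.250e+00] [ 0.24  0.8  -0.16] [-0.037  0.006 -0.023] -2.0756283059711794e-05
1 1.2 side [261.  199.1] [261.4 213.1] top [172.  195.6] [190.5 197.9]
1 1.25 side [261.3 207.2] [261.7 221.7] top [182.9 196.9] [200.9 199.3]
1 1.3 side [261.5 215.5] [261.9 230.6] top [193.5 198.3] [210.9 200.8]
1 1.34 side [261.7 222.4] [262.1 237.8] top [201.8 199.5] [218.7 201.9]
1 1.38 side [261.9 229.5] [262.2 245.3] top [209.8 200.6] [226.2 203.1]
-1 1.2 side [268.4 280.2] [268.1 286.4] top [476.4 214.4] [462.2 214.7]
-1 1.25 side [268.2 283.7] [267.9 290.7] top [467.9 214.5] [454.5 215. ]
-1 1.3 side [268.  287.6] [267.7 295.4] top [459.9 214.8] [447.3 215.4]
-1 1.34 side [267.9 291.1] [267.6 299.6] top [453.9 215. ] [442.  215.7]
-1 1.38 side [267.7 294.9] [267.4 304. ] top [448.1 215.3] [436.9 216.1]
```

View pics/s24.png

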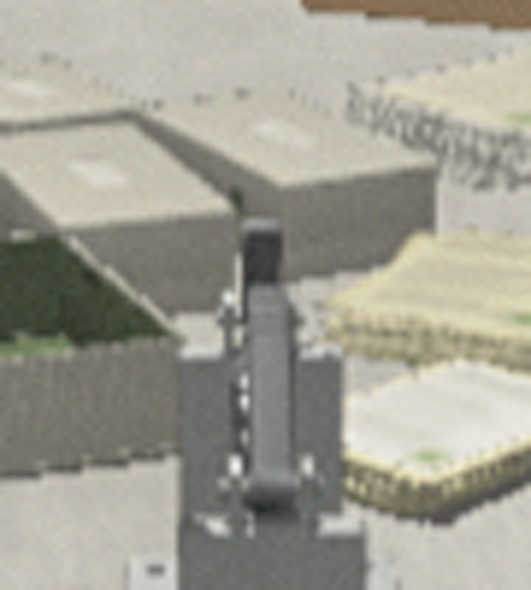

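View pics/t24.png

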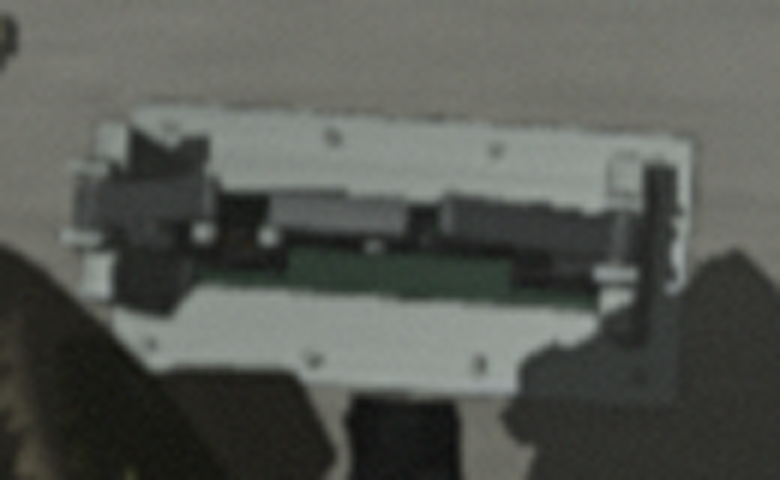

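Run:
```python
from h import *
o=[]
for n in ("s9","s18","s24"):
    s=np.load(n+".npz"); c=cv2.resize(s["pixels"][180:245,288:322,::-1],None,fx=7.7,fy=9,interpolation=cv2.INTER_CUBIC); o.append(c)
print(o[0].shape); cv2.imwrite("pics/cmp.png",np.hstack(o))
for n in ("s18","s24"):
    s=np.load(n+".npz")["pixels"]; g=s[180:212,302:307].mean((1,2)); print(n,g.round(0))
```

```text
(585, 262, 3)
s18 [140. 123. 120. 118. 117. 113. 110.  92.  70.  70.  65.  66.  65.  64.
  62.  62.  62.  64.  59.  62.  84. 120. 133. 137. 136. 105.  71. 112.
 130. 103.  69.  66.]
s24 [139. 124. 118. 118. 114. 111. 109. 146. 136.  86.  60.  64.  61.  63.
  65.  63.  59.  61.  98. 127. 126. 130. 136. 124. 127. 126. 126. 132.
 132. 133. 132. 131.]
```

View pics/cmp.png

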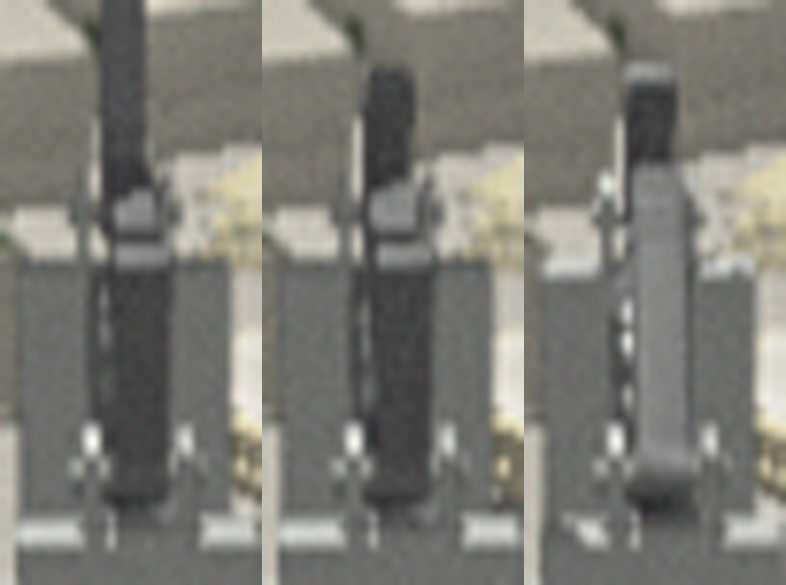

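The levers read about 1.32–1.34 rad (left tip at row 186.7, unchanged since its push; right inner tip at about crop x=443). I'll press each once more gently to confirm they're at the stop.

>>> drive_tool --steps '[{"dx": 0.025, "dy": 0, "dz": 0.0213, "wx": 0, "wy": 0, "wz": 0}, {"dx": 0.025, "dy": 0, "dz": 0.0213, "wx": 0, "wy": 0, "wz": 0}, {"dx": 0.025, "dy": 0, "dz": 0.0213, "wx": 0, "wy": 0, "wz": 0}, {"dx": 0.025, "dy": 0, "dz": 0.0213, "wx": 0, "wy": 0, "wz": 0}, {"dx": 0.0248, "dy": 0, "dz": 0.0212, "wx": 0, "wy": 0, "wz": 0}, {"dx": 0, "dy": 0.02, "dz": 0, "wx": 0, "wy": 0, "wz": 0}, {"dx": 0, "dy": 0.025, "dz": 0, "wx": 0, "wy": 0, "wz": 0}, {"dx": 0, "dy": 0.025, "dz": 0, "wx": 0, "wy": 0, "wz": 0}, {"dx": 0, "dy": 0.02, "dz": 0, "wx": 0, "wy": 0, "wz": 0}, {"dx": 0, "dy": 0.01, "dz": 0, "wx": 0, "wy": 0, "wz": 0}, {"dx": 0, "dy": 0, "dz": 0, "wx": 0, "wy": 0, "wz": 0}, {"dx": 0, "dy": 0, "dz": 0, "wx": 0, "wy": 0, "wz": 0}]'

```text
t: 39.42
tool_pos: [0.4998, 0.3798, 0.1589]
ee_rot: [-90.0, 0.0, -4.3]
contact_force: [0.5, -0.3, 0.8]
opening: 0.0001
```

```bash
python3 loc.py
```

```text
39.42 local -0.0005 0.0494 0.1589 [-90.    0.   -4.3] F [ 0.5 -0.3  0.8]
```

>>> drive_tool --steps '[{"dx": 0, "dy": 0.003, "dz": 0, "wx": 0, "wy": 0, "wz": 0}, {"dx": 0, "dy": 0.003, "dz": 0, "wx": 0, "wy": 0, "wz": 0}, {"dx": 0, "dy": 0.002, "dz": 0, "wx": 0, "wy": 0, "wz": 0}, {"dx": 0, "dy": 0, "dz": 0, "wx": 0, "wy": 0, "wz": 0}, {"dx": 0, "dy": 0, "dz": 0, "wx": 0, "wy": 0, "wz": 0}]'

```text
t: 39.83
tool_pos: [0.5003, 0.3809, 0.1529]
ee_rot: [-89.8, -0.2, -4.2]
contact_force: [1.0, 2.1, 5.7]
opening: 0.0001
```

>>> drive_tool --steps '[{"dx": 0, "dy": 0.0008, "dz": 0, "wx": 0, "wy": 0, "wz": 0}, {"dx": 0, "dy": 0, "dz": 0, "wx": 0, "wy": 0, "wz": 0}, {"dx": 0, "dy": 0, "dz": 0, "wx": 0, "wy": 0, "wz": 0}]'

```text
t: 40.08
tool_pos: [0.5003, 0.3808, 0.1523]
ee_rot: [-89.9, -0.2, -4.2]
contact_force: [0.2, 0.4, 6.4]
opening: 0.0004
```

>>> drive_tool --steps '[{"dx": 0, "dy": 0.0008, "dz": 0, "wx": 0, "wy": 0, "wz": 0}, {"dx": 0, "dy": 0, "dz": 0, "wx": 0, "wy": 0, "wz": 0}, {"dx": 0, "dy": 0, "dz": 0, "wx": 0, "wy": 0, "wz": 0}]'

```text
t: 40.33
tool_pos: [0.5004, 0.3809, 0.1517]
ee_rot: [-89.8, -0.2, -4.2]
contact_force: [-0.3, 1.7, 7.5]
opening: -0.0
```

```bash
python3 loc.py
```

```text
40.33 local -0.0 0.0505 0.1517 [-89.8  -0.2  -4.2] F [-0.3  1.7  7.5]
```

Contact comes back at z≈0.1535, about 3 mm above the pushed-in position. The lever sits at rest against a springy stop, as expected with the board home. Retreating.

>>> drive_tool --steps '[{"dx": 0, "dy": -0.008, "dz": 0.003, "wx": 0, "wy": 0, "wz": 0}, {"dx": 0, "dy": -0.02, "dz": 0.003, "wx": 0, "wy": 0, "wz": 0}, {"dx": 0, "dy": -0.03, "dz": 0, "wx": 0, "wy": 0, "wz": 0}, {"dx": 0, "dy": -0.03, "dz": 0, "wx": 0, "wy": 0, "wz": 0}, {"dx": -0.02, "dy": -0.02, "dz": 0, "wx": 0, "wy": 0, "wz": 0}, {"dx": -0.025, "dy": 0, "dz": 0.01, "wx": 0, "wy": 0, "wz": 0}, {"dx": -0.025, "dy": 0, "dz": 0.01, "wx": 0, "wy": 0, "wz": 0}, {"dx": -0.025, "dy": 0, "dz": 0.01, "wx": 0, "wy": 0, "wz": 0}, {"dx": -0.025, "dy": 0, "dz": 0.01, "wx": 0, "wy": 0, "wz": 0}, {"dx": -0.015, "dy": 0, "dz": 0.01, "wx": 0, "wy": 0, "wz": 0}, {"dx": 0, "dy": 0, "dz": 0, "wx": 0, "wy": 0, "wz": 0}, {"dx": 0, "dy": 0, "dz": 0, "wx": 0, "wy": 0, "wz": 0}]'

```text
t: 41.33
tool_pos: [0.3678, 0.4461, 0.2577]
ee_rot: [-90.0, -0.0, -4.1]
contact_force: [0.1, 0.2, -0.1]
opening: -0.0002
```

```bash
python3 look.py side 260 150 350 250 s25; python3 look.py top 180 215 310 295 t25
```

```text
scale 5.9 (590, 531, 3)
41.3833 [0.3686 0.4458 0.2576] [-9.002e+01 -2.000e-02 -4.180e+00] [-1.08  0.15  0.72] [ 0.011 -0.02  -0.012] 0.000153506267955152
scale 6.0 (480, 780, 3)
41.4333 [0.3691 0.4455 0.2574] [-9.002e+01 -1.000e-02 -4.240e+00] [-0.49  0.65  0.71] [ 0.023 -0.006 -0.048] 0.00010108584232031441
```

View pics/s25.png

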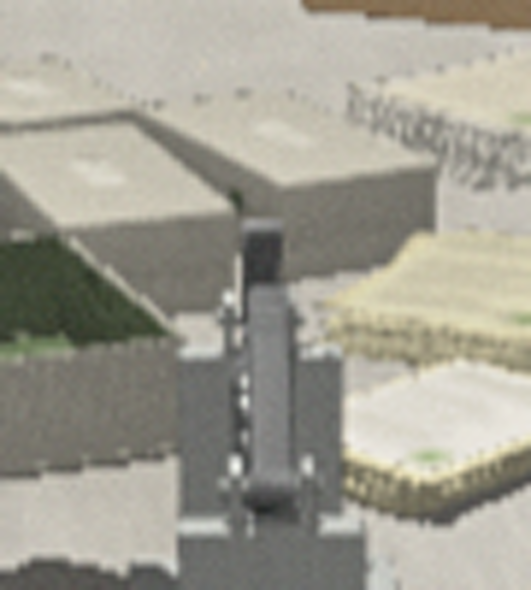

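View pics/t25.png

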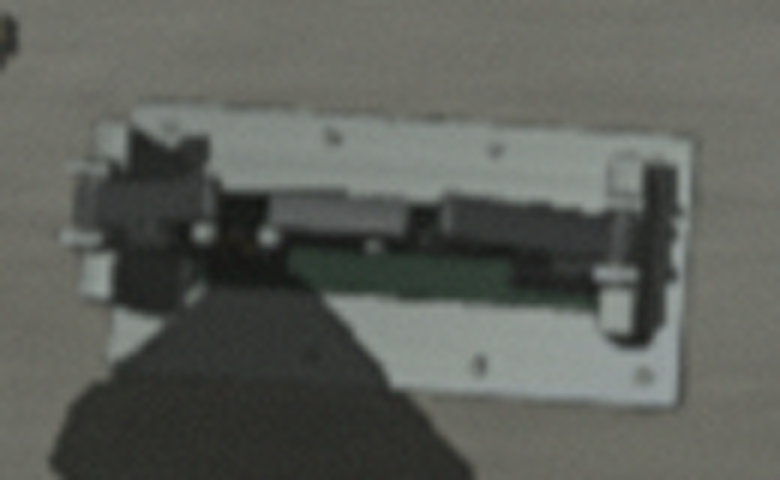

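```bash
python3 -c "
from station import ticket
print(ticket.job_done())"
```

```text
the job is handed in; nothing more can be done
None
```

I lifted the spare board out of its stand and lowered it into the rack guides. It touched the connectors at about 29.4 mm with roughly 7 N, and I released it there. I then swung in the left lever and afterwards the right one, each until the force reached about 15 N. The job was handed in at 41.4 s, with no verdict reported.

- **Levers:** in the last pictures both levers stand at about 1.32–1.34 rad, with an uncertainty of about ±0.04 rad against the 1.25 limit.
- **Board position:** the tab was within 1 mm of the rack's middle when it was released. After the levers went in, the final pictures show the board and tab still standing in the rack between the guides.
- **Robot:** the gripper stands well clear of everything, with force readings back to noise level.

**Unconfirmed:**
- I could not measure the final board height or level directly, because the right lever hides the tab in the side view. That the board is home rests on the lever angles and on the force rise at the stop.
- The force rise was gradual, not clearly steep. When I touched the left lever again, it met the finger about 3 mm above where I had pushed it, so it had sprung back slightly. I took that as a springy stop. I did not re-check the right lever by touch.

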